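# Assemble a guide-roller unit on the lab fixture

## Task

Assemble the guide-roller unit on the black fixture plate: stand the steel axle in the plate's round pocket with its foot fully down, then put on its pin, in this order, the wide roller, the spacer ring, the narrow roller and last the cap, each lying flat on the one below. Leave the two black rubber pucks where they stand.

Things in the scene. Friction and masses are not known exactly. Their poses are not given: they have to be found in the camera images.
- fixture: assembly fixture, fixed to the bench: a black plastic plate 110 x 110 mm, 20 mm thick, lying flat, with four small screw heads at its corners and one round pocket in the middle, 58 mm in diameter and 10 mm deep with a slightly chamfered mouth (the pocket's floor is bare aluminium, 10 mm above the bench). Origin: centre of the plate's underside, on the pocket's axis. z is up
- axle: steel axle, loose, standing upright: a round foot 50 mm in diameter and 14 mm thick with a pin 14 mm in diameter rising from its centre to 72 mm above the underside (58 mm of pin above the foot; its last 5 mm tapers to 8 mm). Origin: centre of the foot's underside. z runs up the pin. About 0.28 kg
- wide_roller: the wide roller, loose: a white plastic ring, 62 mm outside diameter, 22 mm high, lying flat; open at both ends, bore 22 mm, axis upright (its z). Origin: centre of its underside. About 80 g
- spacer: spacer ring, loose: plain aluminium, 36 mm outside diameter, 14 mm high, lying flat; open at both ends, bore 22 mm, axis upright (its z). Origin: centre of its underside. About 25 g
- narrow_roller: the narrow roller, loose: a white plastic ring, 46 mm outside diameter, 16 mm high, lying flat; open at both ends, bore 22 mm, axis upright (its z). Origin: centre of its underside. About 30 g
- cap: end cap, loose: grey plastic, stepped: a round skirt 40 mm in diameter and 13 mm high, and on it a round grip knob 22 mm in diameter that rises from 13 to 29 mm. In its underside is a blind bore 22 mm in diameter, 10 mm deep, that goes over the end of the pin. It lies knob up. Origin: centre of the skirt's underside, z up through the knob. About 30 g
- puck_a: bystander: a plain solid black rubber puck, 50 mm in diameter, 38 mm high, loose. Not part of the job. Origin: centre of its underside
- puck_b: bystander: a second puck, same as puck_a. Not part of the job. Origin: centre of its underside
Things that resemble listed ones, but are neither listed nor needed, are in the scene too. What is shaped like the wide_roller but orange is not meant.

How it is judged:
By the outcome, as a careful person would: the job done as asked, in the order asked, and still so for the second after the job is handed in, with the robot touching nothing.
It also fails if it takes over 134 s, if anything falls off the work surface, if the arm or the gripper's body presses on something with over 40 N, if the wrist force passes 120 N, or if a joint passes its speed limit or range.

## Robot

A 6-joint arm with a two-finger parallel gripper is mounted at the origin on the work surface. World frame = base frame: x ahead of the robot, y to its left, z up, the work surface at z = 0. Lengths are in m, angles in rad, forces in N, time in s.
With the tool pointing down it reaches from about 0.325 to 0.775 m from the base axis. Payload 9.3 kg.
Tool frame: the origin (TCP) lies on the mounting face of the last link; the fingertips stand 173 mm ahead of it and the grasp point (between the pads) lies arm.tcp_to_grasp ahead of it (arm.tcp_to_grasp is the distance from the TCP to the grasp point, in m); x points along the fingers, y is the direction in which the jaws open and shut, and the axes are right-handed (so a half turn about x gives the same grasp; the last joint's range is limited). The gripper opens to 85 mm and grips with 20 to 120 N. Pads are 22 mm wide; open, the fingers measure 114 mm over their backs; the gripper's body (76 mm by 85 mm) begins 54 mm behind the grasp point. The pads swing forward as they close: fully open they stand 13 mm farther back than shut.
Start: joints at [-1.33, 0.259, 0.021, 1.334, 0, 1.418], TCP at [0.211, -0.508, 0.405] pointing down, gripper open.
Joint ranges: [-3.04, 3.04], [-0.91, 1.82], [-1.04, 1.36], [-1.92, 1.95], [-1.52, 1.45], [-3.14, 3.14]. Speed limits (rad/s): [2.22, 2.22, 2.79, 3.14, 3.14, 3.14].

## Interface

Orientations are given as a rotation vector (axis times angle).
In Python, from plant import arm gives the robot as it stands.
- The arm moves only by the tool carry_out, never from a script. Its argument "commands" is a list of rows, each a list of 3 entries, a list of its own where there are three numbers: the shift along the world's x, y, z in cm, then the turn about the world's z in rad, then the opening in per cent of the stroke, from 0 (shut) to 100 (fully open). A call has 1 to 20 rows; each row shifts and turns the pose as measured when the row begins; what a row does not reach is not made up. A row lasts 1/8 s, in which the tool goes at most 62.5 mm and 10.7 degrees, less where a joint would pass 70% of its speed; a pose out of reach is approached as far as the arm can. A call with a gripper value outside its range is refused whole. The fingers move at their own pace and stop on an object; "newtons" is the grip in N (left out, the last holds). Time passes only in rows, so rows that do not move let the fingers close. It gives the time, the measured TCP pose, the force and the opening at its end, in the units of the state.
- arm.observe(): the state, without advancing time (a new reading comes with each control period).
- arm.get_image(name): name is "side" or "top"; returns a dict with "color" (400x640x3 uint8, blue, green, red), "mtx" (3x3 intrinsics, pixels), "rvec" (rotation vector, rad) and "tvec" (3), from world to camera coordinates, as OpenCV has them. Camera axes: x right, y down, z forward; pixel columns grow to the right and rows downward; lengths in m; the calibration is good to about 2 mm. A picture is of the moment at which its call begins. There is no depth.
- arm.hand_in(): hands the job in, once; it reports no verdict.
Trained networks look in the newest picture that a camera, given by its name, has taken for a name from the list of things; names that differ only in an ending like _2 or _b are one class to them, and where a whole thing is asked for, a point or a joint stands for the part that bears it (a point fixed in the world has none). Each returns a list of dicts, best first, with "p" (0 to 1); they miss things now and then, are a little off and sometimes report something else, mostly with a low value. They report only what shows in the picture. A call takes as long as a camera call. They do not tell look-alikes from the thing itself.
- arm.regions_of(camera, query): "region" (400x640 bool, what is visible of it) and "uv" ([column, row] in pixels, amid what is visible of it).
The state is a dict: "clock": time; "joints": joint angles; "dq": joint speeds; "joint_torque": joint torques, N m; "position": TCP position; "ee_rot": TCP orientation; "contact_force": force on the tool from outside, world axes, zero at the start; "torque": the same for the moment, N m; "opening": finger opening in m.
Only numpy, scipy, OpenCV 4.12 (cv2) and the standard library are available. Lean on these libraries where they do the work, as an engineer would, in place of code of your own. Each camera call takes 0.05 s, during which the arm holds its last target.

## Working session

There is one attempt and no reset: what is moved stays moved. The work goes in short steps, Python scripts to look and compute and a tool call to move; the robot and the scene stay as the last step left them, time stands still between calls to the robot, and variables do not carry over. Pictures are saved under pics/ and viewed, and the job is handed in when it is done.

Besides the shell and the picture viewer there is one more tool, called after "Emit:" by a JSON object that holds its "fn" and its "kwargs". carry_out: Moves the arm, as the interface text tells. Its arguments: {"type":"object","properties":{"commands":{"type":"array","items":{"type":"array"}},"newtons":{"type":"number"}},"required":["commands"]}

```bash
ls; mkdir -p pics; python3 - <<'E'
from plant import arm
import cv2,numpy as np
s=arm.observe()
print(s['clock'],s['position'],s['ee_rot'],s['opening'],arm.tcp_to_grasp)
for n in('side','top'):
    d=arm.get_image(n); cv2.imwrite(f'pics/{n}0.png',d['color'])
    R=cv2.Rodrigues(np.array(d['rvec']))[0]
    print(n,np.array(d['mtx']).tolist(),(-R.T@np.array(d['tvec']).ravel()).round(3),R[2].round(3))
    for q in['fixture','axle','wide_roller','spacer','narrow_roller','cap','puck_a']:
        print(n,q,[(round(r['p'],2),np.round(r['uv']).tolist(),int(r['region'].sum())) for r in arm.regions_of(n,q)])
E
```

```text
pics
0.0 [ 0.21103073 -0.50786051  0.40404444] [ 2.00577668  0.40156881 -2.00595194] 0.08544161220991192 0.1547
side [[422.75730662223583, 0.0, 313.7869119314459], [0.0, 422.75730662223583, 198.01923018179065], [0.0, 0.0, 1.0]] [ 0.502 -0.567  0.675] [ 0.039  0.637 -0.77 ]
side fixture [(0.95, [278.0, 166.0], 2165), (0.73, [375.0, 320.0], 755)]
side axle [(0.94, [373.0, 317.0], 783)]
side wide_roller [(0.83, [279.0, 320.0], 1086), (0.72, [239.0, 274.0], 1014)]
side spacer [(0.8, [373.0, 224.0], 201)]
side narrow_roller [(0.69, [280.0, 228.0], 384), (0.57, [371.0, 229.0], 240)]
side cap [(0.79, [352.0, 166.0], 277), (0.3, [281.0, 234.0], 477)]
side puck_a [(0.84, [273.0, 110.0], 471), (0.58, [347.0, 108.0], 489)]
top [[420.751782214364, 0.0, 313.21419067711275], [0.0, 420.751782214364, 202.7348866631184], [0.0, 0.0, 1.0]] [ 0.347 -0.038  1.121] [ 0.166 -0.012 -0.986]
top fixture [(0.82, [259.0, 228.0], 1724)]
top axle [(0.71, [400.0, 175.0], 257)]
top wide_roller [(0.8, [363.0, 260.0], 422), (0.69, [434.0, 237.0], 460), (0.58, [394.0, 226.0], 393)]
top spacer [(0.54, [329.0, 168.0], 137)]
top narrow_roller [(0.73, [265.0, 169.0], 190), (0.69, [331.0, 220.0], 143)]
top cap [(0.58, [400.0, 228.0], 434)]
top puck_a [(0.91, [200.0, 162.0], 343), (0.71, [196.0, 229.0], 346)]
```

View pics/side0.png

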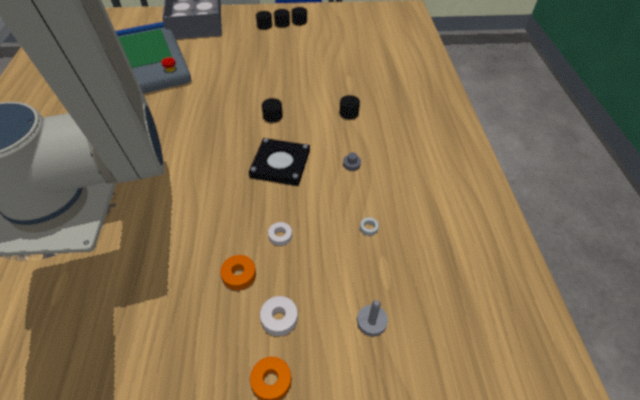

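View pics/top0.png

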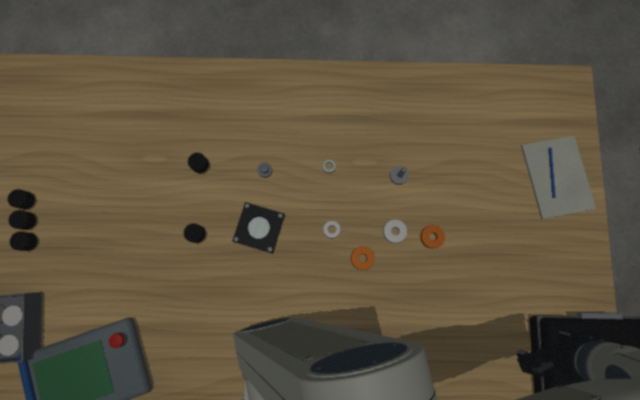

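```bash
cat > h.py <<'E'
from plant import arm
import cv2,numpy as np
from scipy.optimize import least_squares
# profiles: list of (radius, z)
PROF={'axle':[(25,0),(25,14),(7,67),(7,14),(4,72)],'wide_roller':[(31,0),(31,22)],'spacer':[(18,0),(18,14)],
'narrow_roller':[(23,0),(23,16)],'cap':[(20,0),(20,13),(11,29),(11,13)]}
def proj(d,P): return cv2.projectPoints(np.asarray(P,float).reshape(-1,3),np.array(d['rvec'],float),np.array(d['tvec'],float),np.array(d['mtx']),None)[0].reshape(-1,2)
def circ(r,z,p,n=48):
    t=np.arange(n)*2*np.pi/n
    return np.c_[p[0]+r*np.cos(t),p[1]+r*np.sin(t),np.full(n,p[2]+z)]
def sil(d,name,p,S=8,box=None):
    """antialiased hull centroid"""
    pts=PROF[name]
    u=np.zeros((0,2))
    if name=='axle': parts=[[0,1],[2,3,4]]
    elif name=='cap': parts=[[0,1],[2,3]]
    else: parts=[[0,1]]
    hs=[cv2.convexHull(proj(d,np.vstack([circ(pts[i][0]/1e3,pts[i][1]/1e3,p) for i in q])).astype(np.float32)).reshape(-1,2) for q in parts]
    return hs
def mask_of(hs,S=8,shape=(400,640)):
    m=np.zeros((shape[0]*S,shape[1]*S),np.uint8)
    for h in hs: cv2.fillPoly(m,[np.round((h+.5)*S).astype(np.int32)],1)
    return m
def ray(d,uv):
    R=cv2.Rodrigues(np.array(d['rvec'],float))[0];t=np.array(d['tvec'],float).ravel()
    K=np.array(d['mtx']);v=R.T@np.linalg.solve(K,np.r_[uv,1.]);return -R.T@t,v
def at_z(d,uv,z):
    c,v=ray(d,uv);return (c+v*(z-c[2])/v[2])
def tri(d1,u1,d2,u2):
    def f(p): return np.r_[(proj(d1,p)[0]-u1),(proj(d2,p)[0]-u2)]
    r=least_squares(f,at_z(d1,u1,0.01));return r.x,np.abs(r.fun).max()
E
python3 - <<'E'
from h import *
C={'side':{'fixture':(279,162),'axle':(373,315),'wide_roller':(279,316),'spacer':(370,226),'narrow_roller':(280,233),'cap':(352,162)},
'top':{'fixture':(259,228),'axle':(399,175),'wide_roller':(395,231),'spacer':(329,166),'narrow_roller':(332,229),'cap':(265,170)}}
for n in C:
    d=arm.get_image(n);im=d['color'];tiles=[]
    for q,(u,v) in C[n].items():
        c=im[v-32:v+32,u-32:u+32]
        tiles.append(cv2.resize(c,(256,256),interpolation=cv2.INTER_CUBIC))
    cv2.imwrite(f'pics/crop_{n}.png',np.vstack([np.hstack(tiles[:3]),np.hstack(tiles[3:])]))
E
```

```text
(no output)
```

View pics/crop_side.png

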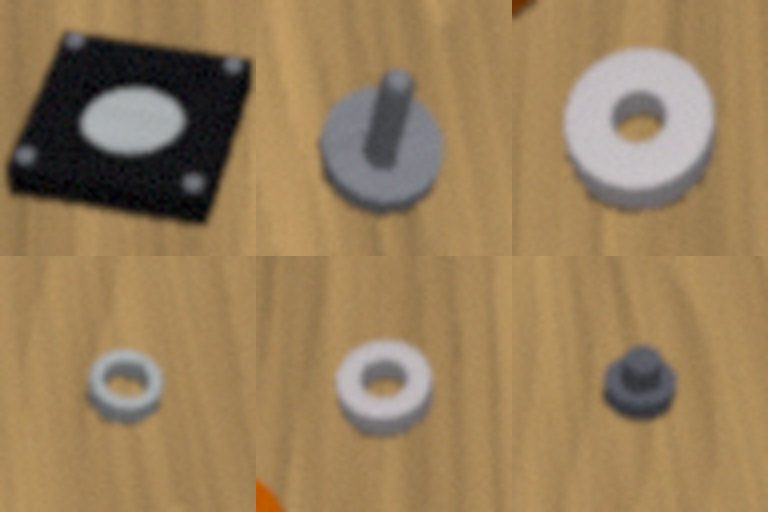

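View pics/crop_top.png

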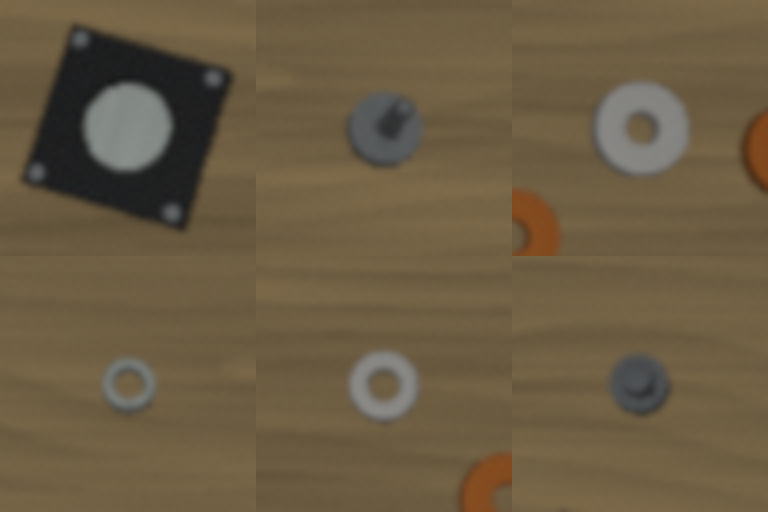

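```bash
cat >> h.py <<'E'
def soft(d,uv,w=26):
    u,v=map(int,np.round(uv));im=cv2.cvtColor(d['color'],cv2.COLOR_BGR2LAB).astype(float)[v-w:v+w+1,u-w:u+w+1]
    b=im[...,2]-128
    bg=np.median(np.r_[b[:3].ravel(),b[-3:].ravel(),b[:,:3].ravel(),b[:,-3:].ravel()])
    m=(b<bg*0.5).astype(np.uint8)
    n,lab,st,ce=cv2.connectedComponentsWithStats(m)
    # component nearest centre
    ok=[i for i in range(1,n) if st[i,4]>20]
    i=min(ok,key=lambda i:np.hypot(*(ce[i]-w)))
    cs,_=cv2.findContours((lab==i).astype(np.uint8),cv2.RETR_EXTERNAL,cv2.CHAIN_APPROX_NONE)
    f=np.zeros_like(m);cv2.drawContours(f,cs,-1,1,-1)
    ys,xs=np.nonzero(f)
    return np.array([xs.mean()+u-w,ys.mean()+v-w]),int(f.sum())
def cen(hs,S=10):
    a=np.vstack(hs);lo=np.floor(a.min(0))-2
    hs=[h-lo for h in hs];sz=np.ceil(np.vstack(hs).max(0)).astype(int)+3
    m=mask_of(hs,S,(sz[1],sz[0]));M=cv2.moments(m,True)
    return np.array([M['m10'],M['m01']])/M['m00']/S-.5+.5/S+lo, M['m00']/S/S
def fit(ds,uvs,name,zfix=None):
    d0=ds[0];p0=at_z(d0,uvs[0],0.01)
    def f(x):
        p=np.r_[x[:2],zfix if zfix is not None else x[2]]
        return np.concatenate([cen(sil(d,name,p))[0]-u for d,u in zip(ds,uvs)])
    x0=np.r_[p0[:2]] if zfix is not None else np.r_[p0[:2],0.]
    r=least_squares(f,x0,diff_step=None,x_scale=0.01,method='trf',jac=lambda x:jacn(f,x))
    return r.x,r.fun
def jacn(f,x,h=2e-3):
    return np.array([(f(x+h*e)-f(x-h*e))/(2*h) for e in np.eye(len(x))]).T
E
python3 - <<'E'
from h import *
C={'side':{'axle':(373,315),'wide_roller':(279,316),'spacer':(370,226),'narrow_roller':(280,233),'cap':(352,162)},
'top':{'axle':(399,175),'wide_roller':(395,231),'spacer':(329,166),'narrow_roller':(332,229),'cap':(265,170)}}
D={n:arm.get_image(n) for n in C}
for q in C['side']:
    m={n:soft(D[n],C[n][q]) for n in C}
    out=[]
    for n in C:
        x,f=fit([D[n]],[m[n][0]],q,0.0); a=cen(sil(D[n],q,np.r_[x,0]))[1]
        out.append((n,(x*1e3).round(1).tolist(),'area',m[n][1],round(a)))
    x,f=fit([D['side'],D['top']],[m['side'][0],m['top'][0]],q)
    print(q,out,'tri',(x*1e3).round(1),f.round(2))
# fixture: plate silhouette of dark pixels and disc
for n,c in (('side',(279,162)),('top',(259,228))):
    d=D[n];u,v=c;w=40;g=d['color'][v-w:v+w+1,u-w:u+w+1].astype(int)
    b=cv2.cvtColor(g.astype(np.uint8),cv2.COLOR_BGR2LAB).astype(int)[...,2]-128
    m=(b<np.median(b[:3])*0.5).astype(np.uint8)
    nn,lab,st,ce=cv2.connectedComponentsWithStats(m);i=1+np.argmax(st[1:,4])
    dk=(g.sum(2)<np.percentile(g.sum(2),5)*1.0+120)
    f=(lab==i);ys,xs=np.nonzero(f)
    print(n,'plate cen',xs.mean()+u-w,ys.mean()+v-w,f.sum())
    # bright disc
    inner=g.sum(2)[w-20:w+21,w-20:w+21]
    mm=(inner>(inner.max()+inner.min())/2).astype(np.uint8)
    nn,lab,st,ce=cv2.connectedComponentsWithStats(mm)
    for j in range(1,nn):
        if st[j,4]>60:print(' disc',ce[j]+np.array(c)-20,st[j], (1e3*at_z(d,ce[j]+np.array(c)-20,0.01)).round(1))
E
```

```text
axle [('side', [617.2, -280.6], 'area', 828, 836), ('top', [615.3, -283.1], 'area', 279, 290)] tri [ 616.  -282.2    3.4] [-0.33  0.09 -0.05 -0.56]
wide_roller [('side', [463.3, -266.4], 'area', 1241, 1257), ('top', [461.8, -267.9], 'area', 466, 473)] tri [ 462.9 -267.3    1.8] [-0.28  0.08 -0.11 -0.47]
spacer [('side', [638.9, -90.2], 'area', 288, 299), ('top', [636.9, -92.5], 'area', 144, 152)] tri [637.7 -92.3   2.7] [-0.36  0.09 -0.03 -0.52]
narrow_roller [('side', [465.6, -98.8], 'area', 477, 491), ('top', [464.0, -100.5], 'area', 244, 249)] tri [ 465.1 -100.1    1.6] [-0.33  0.08 -0.09 -0.47]
cap [('side', [625.1, 85.2], 'area', 262, 281), ('top', [623.6, 82.9], 'area', 180, 186)] tri [624.   82.7   2.2] [-0.28  0.08 -0.03 -0.36]
side plate cen 279.3985781990521 161.5345971563981 2110
 disc [279.66081871 159.75438596] [  8  10  26  17 342] [466.8  97.4  10. ]
top plate cen 258.3734870317003 227.4812680115274 1735
 disc [258.32352941 227.29411765] [  9   9  22  22 374] [465.4  92.8  10. ]
```

```bash
python3 - <<'E'
from h import *
D={n:arm.get_image(n) for n in('side','top')}
uv={'side':(279.40,161.53),'top':(258.37,227.48)}
def plate(d,x):
    c,s=np.cos(x[2]),np.sin(x[2]);P=[]
    for z in(0,.02):
        for a,b in((1,1),(1,-1),(-1,-1),(-1,1)):
            P.append([x[0]+.055*(a*c-b*s),x[1]+.055*(a*s+b*c),z])
    return [cv2.convexHull(proj(d,P).astype(np.float32)).reshape(-1,2)]
for n,d in D.items():
    u,v=map(round,uv[n]);w=40
    b=cv2.cvtColor(d['color'],cv2.COLOR_BGR2LAB).astype(int)[v-w:v+w+1,u-w:u+w+1,2]-128
    m=(b<np.median(b[:3])*0.5).astype(np.uint8)
    lab=cv2.connectedComponentsWithStats(m);i=1+np.argmax(lab[2][1:,4]);f=(lab[1]==i).astype(np.uint8)
    M=cv2.moments(f,True)
    best=None
    for yaw in np.arange(0,np.pi/2,.02):
        r=least_squares(lambda x:cen(plate(d,np.r_[x,yaw]))[0]-uv[n],[.465,.095],jac=lambda x:jacn(lambda y:cen(plate(d,np.r_[y,yaw]))[0]-uv[n],x))
        h=plate(d,np.r_[r.x,yaw]);mm=np.zeros((400,640),np.uint8);cv2.fillPoly(mm,[np.round(h[0]*16).astype(np.int32)],1,shift=4)
        e=(mm[v-w:v+w+1,u-w:u+w+1]!=f).sum()
        if best is None or e<best[0]:best=(e,yaw,(r.x*1e3).round(1))
    print(n,best)
s=arm.observe();R=cv2.Rodrigues(s['ee_rot'])[0];print(R.round(3))
E
```

```text
side (np.int64(165), np.float64(1.28), array([466.9,  94.6]))
top (np.int64(95), np.float64(1.32), array([465. ,  92.4]))
[[-0.     0.384 -0.923]
 [-0.    -0.923 -0.384]
 [-1.    -0.     0.   ]]
```

Emit:
{"fn": "carry_out", "kwargs": {"commands": [[[4.5,2.5,-0.8],0,50],[[4.5,2.5,-0.8],0,50],[[4.5,2.5,-0.8],0,50],[[4.5,2.5,-0.8],0,50],[[4.5,2.5,-0.8],0,50],[[4.5,2.5,-0.8],0,50],[[4.5,2.5,-0.8],0,50],[[4.5,2.5,-0.8],0,50],[[4.5,2.5,-0.8],0,50],[[0,0,0],0,50]], "newtons": 40}}

```text
clock: 2.35
position: [0.6275, -0.2747, 0.3295]
ee_rot: [2.006, 0.394, -2.007]
contact_force: [-1.1, 0.2, -0.7]
opening: 0.0429
```

Emit:
{"fn": "carry_out", "kwargs": {"commands": [[[-1.1,-0.7,-1],0,50],[[0,0,0],0,50],[[0,0,0],0,50]]}}

```text
clock: 2.72
position: [0.6161, -0.282, 0.3197]
ee_rot: [2.006, 0.394, -2.007]
contact_force: [-0.1, 0.7, 1.2]
opening: 0.0428
```

```bash
python3 - <<'E'
from h import *
s=arm.observe();print(s['clock'],s['position'],s['dq'].round(3),s['contact_force'],s['joints'].round(2))
d=arm.get_image('side');cv2.imwrite('pics/s1.png',cv2.resize(d['color'][150:390,240:500],None,fx=3,fy=2.5))
E
```

```text
2.725 [ 0.61612081 -0.28204628  0.3196532 ] [-0.009 -0.001 -0.008  0.002 -0.002 -0.002] [-0.14595776  0.67756371  1.16327469] [-0.55  0.51  0.19  1.25 -0.    2.2 ]
```

View pics/s1.png

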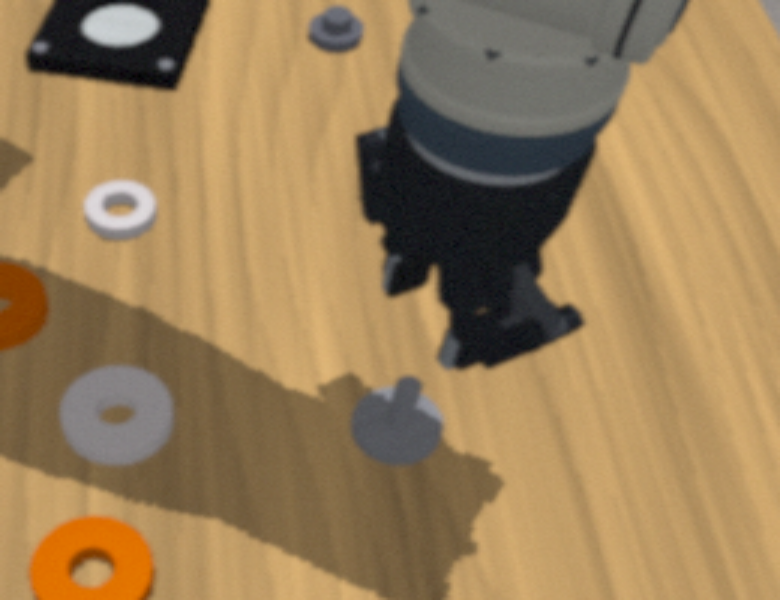

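Emit:
{"fn": "carry_out", "kwargs": {"commands": [[[0,0,-4],0,50],[[0,0,-3.5],0,50],[[0,0,-2.5],0,50],[[0,0,-1.2],0,50],[[0,0,0],0,50],[[0,0,0],0,50]]}}

```text
clock: 3.52
position: [0.6165, -0.2836, 0.2099]
ee_rot: [2.011, 0.386, -2.0]
contact_force: [-0.2, 0.4, 0.1]
opening: 0.0429
```

Emit:
{"fn": "carry_out", "kwargs": {"commands": [[[0,0.15,-0.7],0,50],[[0,0,0],0,50],[[0,0,0],0,0],[[0,0,0],0,0],[[0,0,0],0,0],[[0,0,0],0,0],[[0,0,0],0,0]]}}

```text
clock: 4.4
position: [0.6169, -0.2821, 0.2047]
ee_rot: [2.013, 0.384, -1.996]
contact_force: [-0.9, 0.3, 0.1]
opening: 0.0127
```

```bash
python3 - <<'E'
from h import *
s=arm.observe();print(s['clock'],s['position'],s['contact_force'],s['torque'],s['opening'],s['joints'].round(2))
d=arm.get_image('side');cv2.imwrite('pics/s2.png',cv2.resize(d['color'][200:400,280:500],None,fx=3.5,fy=3))
E
```

```text
4.4 [ 0.61692146 -0.28210429  0.20467476] [-0.88664529  0.26969947  0.10910028] [ 0.17241784  0.03428484 -0.00282753] 0.012658377789672656 [-0.55  0.58  0.01  0.99 -0.    2.2 ]
```

View pics/s2.png

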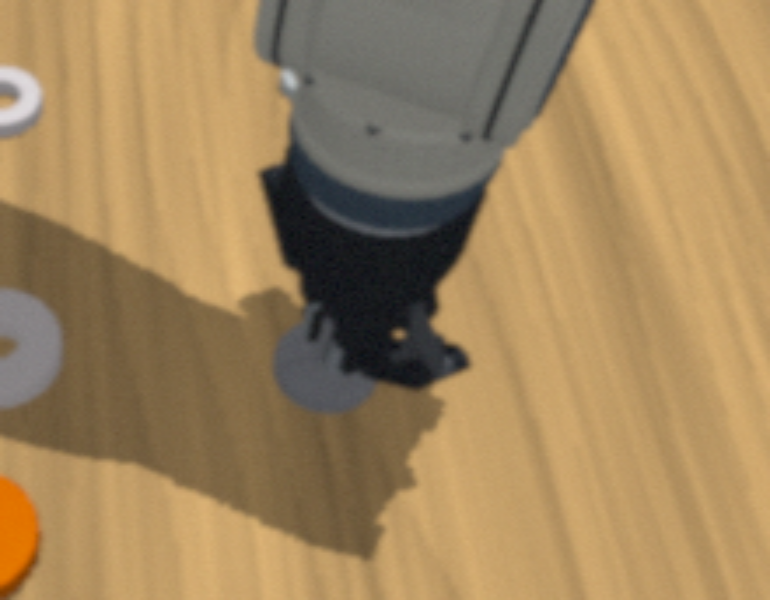

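Emit:
{"fn": "carry_out", "kwargs": {"commands": [[[0,0,2],0,0],[[0,0,4],0,0],[[-1,2.5,2],0.1,0],[[-2,5,0],0.15,0],[[-2,5,0],0.15,0],[[-2,5,0],0.15,0],[[-2,5,0],0.15,0],[[-2,5,0],0.15,0],[[-2,5,0],0.15,0],[[-1,2.5,0],0.15,0],[[0,0,0],0,0],[[0,0,0],0,0]]}}

```text
clock: 5.95
position: [0.4692, 0.0766, 0.2826]
ee_rot: [1.213, 1.207, -1.201]
contact_force: [0.8, -0.0, -3.3]
opening: 0.0128
```

```bash
cat >> h.py <<'E'
def st():
    s=arm.observe();R=cv2.Rodrigues(np.array(s['ee_rot'],float))[0]
    g=s['position']+R[:,0]*arm.tcp_to_grasp
    print('t',round(s['clock'],2),'pos',(1e3*s['position']).round(1),'grasp',(1e3*g).round(1),'jaw yaw',round(np.degrees(np.arctan2(R[1,1],R[0,1])),1),'down',R[:,0].round(4),'F',s['contact_force'].round(1),'open',round(s['opening']*1e3,1),'j',s['joints'].round(2))
    return s,R,g
E
python3 - <<'E'
from h import *
st()
d=arm.get_image('side');cv2.imwrite('pics/s3.png',cv2.resize(d['color'][50:250,180:400],None,fx=3.5,fy=3))
d=arm.get_image('top');cv2.imwrite('pics/t3.png',cv2.resize(d['color'][150:300,160:360],None,fx=4,fy=4))
E
```

```text
t 5.95 pos [469.2  76.6 282.6] grasp [470.4  77.  127.9] jaw yaw 0.1 down [ 0.0073  0.0027 -1.    ] F [ 0.8 -0.  -3.3] open 12.8 j [-0.02  0.2  -0.38  0.98  0.    1.55]
```

View pics/s3.png

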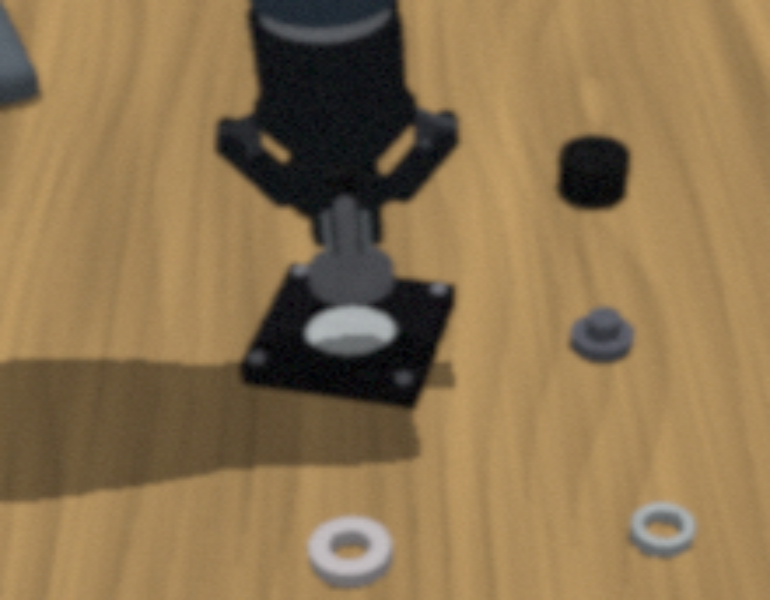

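View pics/t3.png

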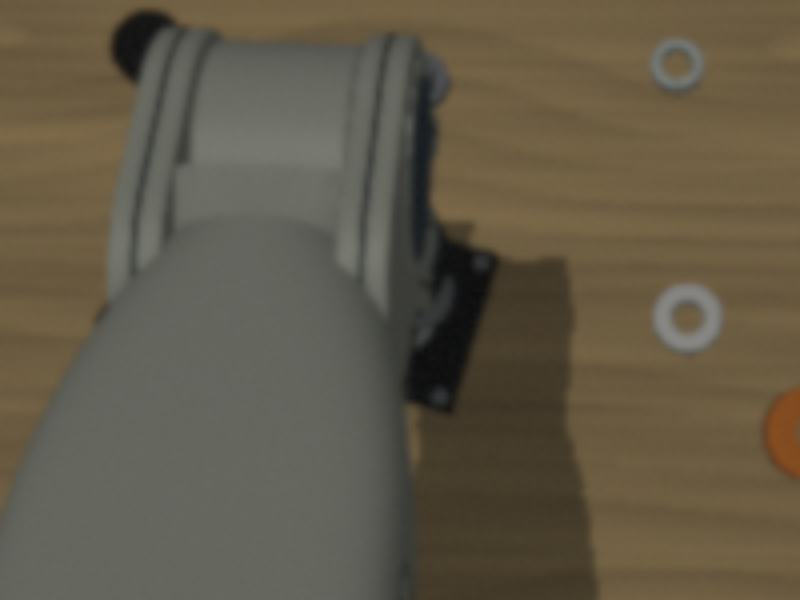

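Emit:
{"fn": "carry_out", "kwargs": {"commands": [[[-0.4,1.8,-1.5],0,0],[[0,0,-2],0,0],[[0,0,0],0,0],[[0,0,0],0,0]]}}

```text
clock: 6.55
position: [0.4674, 0.0915, 0.2472]
ee_rot: [1.22, 1.201, -1.207]
contact_force: [-0.2, -0.1, -3.8]
opening: 0.0132
```

```bash
python3 - <<'E'
from h import *
s,R,g=st()
d=arm.get_image('side');im=d['color'].copy()
big=cv2.resize(im[100:200,220:340],None,fx=6,fy=6,interpolation=cv2.INTER_CUBIC)
def draw(P,col):
    cv2.polylines(big,[np.round(((proj(d,P)-[220,100]+.5)*6-.5)*8).astype(np.int32)],True,col,1,cv2.LINE_AA,shift=3)
fx=np.array([.4669,.0946,0])  # side-frame fixture
draw(circ(.029,.02,fx),(0,255,0)); draw(circ(.029,.01,fx),(0,200,200))
# predicted axle in side frame: world + (0.9,1.0)mm
b=np.array([.0009,.0010,0])
foot=g+b+np.array([0,-.0015,0]);foot[2]=g[2]-.050
draw(circ(.025,0,foot),(0,0,255));draw(circ(.025,.014,foot),(0,0,255));draw(circ(.004,.072,foot),(0,0,255))
cv2.imwrite('pics/s4.png',big)
E
```

```text
t 6.55 pos [467.4  91.5 247.2] grasp [468.6  91.8  92.5] jaw yaw -0.4 down [ 0.0082  0.0024 -1.    ] F [-0.2 -0.1 -3.8] open 13.2 j [ 0.02  0.24 -0.44  0.89  0.    1.59]
```

View pics/s4.png

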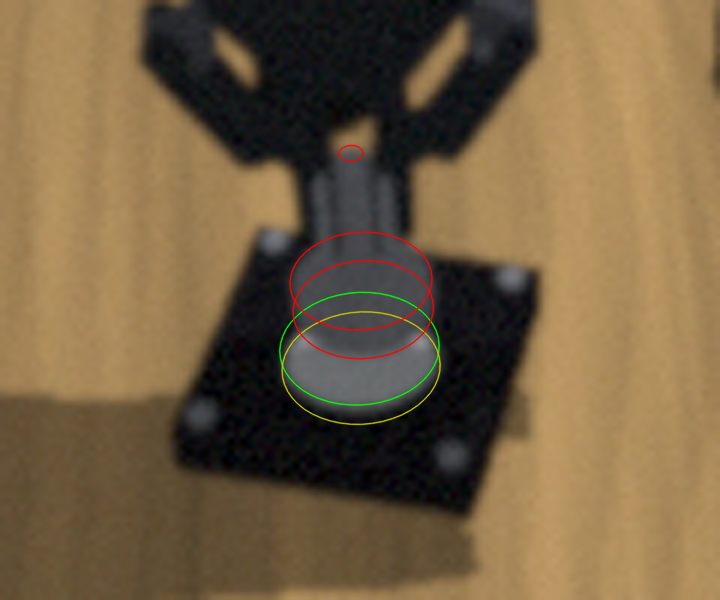

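Emit:
{"fn": "carry_out", "kwargs": {"commands": [[[-0.25,0.33,-0.5],0,0],[[0,0,-0.7],0,0],[[0,0,0],0,0],[[0,0,0],0,0]]}}

```text
clock: 7.1
position: [0.465, 0.0947, 0.2354]
ee_rot: [1.222, 1.2, -1.207]
contact_force: [-0.5, -0.2, -2.9]
opening: 0.0128
```

```bash
python3 - <<'E'
from h import *
st()
E
```

```text
t 7.1 pos [465.   94.7 235.4] grasp [466.5  95.   80.7] jaw yaw -0.5 down [ 0.0099  0.0023 -0.9999] F [-0.5 -0.2 -2.9] open 12.8 j [ 0.02  0.25 -0.46  0.85  0.    1.6 ]
```

Emit:
{"fn": "carry_out", "kwargs": {"commands": [[[-0.05,0,-0.6],0,0],[[0,0,-0.6],0,0],[[0,0,-0.5],0,0],[[0,0,0],0,0],[[0,0,0],0,0]]}}

```text
clock: 7.72
position: [0.4645, 0.0947, 0.2171]
ee_rot: [1.221, 1.2, -1.207]
contact_force: [-0.1, -0.1, -3.7]
opening: 0.0125
```

```bash
python3 - <<'E'
from h import *
st()
E
```

```text
t 7.72 pos [464.5  94.7 217.1] grasp [466.   95.1  62.4] jaw yaw -0.5 down [ 0.0098  0.0023 -0.9999] F [-0.1 -0.1 -3.7] open 12.5 j [ 0.02  0.27 -0.49  0.81  0.    1.6 ]
```

Foot is ~12 mm up, inside the mouth, with no contact force. Lower the rest.

Emit:
{"fn": "carry_out", "kwargs": {"commands": [[[0,0,-0.2],0,0],[[0,0,-0.1],0,0],[[0,0,0],0,0]]}}

```text
clock: 8.1
position: [0.4646, 0.0947, 0.2146]
ee_rot: [1.222, 1.199, -1.206]
contact_force: [-0.4, 0.6, -2.0]
opening: 0.0128
```

```bash
python3 - <<'E'
from h import *
s,R,g=st()
d=arm.get_image('side')
cv2.imwrite('pics/s5.png',cv2.resize(d['color'][100:200,220:340],None,fx=6,fy=6,interpolation=cv2.INTER_CUBIC))
E
```

```text
t 8.1 pos [464.6  94.7 214.6] grasp [466.3  95.   59.9] jaw yaw -0.5 down [ 0.0109  0.0022 -0.9999] F [-0.4  0.6 -2. ] open 12.8 j [ 0.02  0.27 -0.49  0.8   0.    1.6 ]
```

View pics/s5.png

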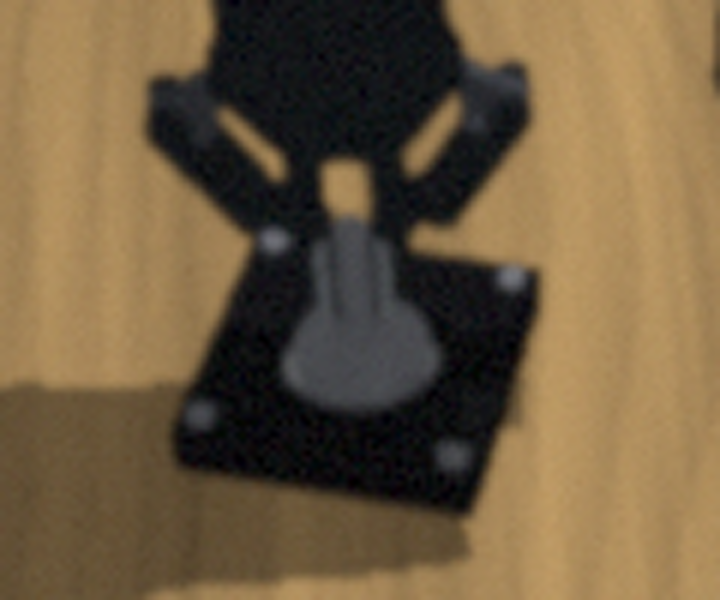

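Emit:
{"fn": "carry_out", "kwargs": {"commands": [[[0,0,-0.1],0,0],[[0,0,0],0,0],[[0,0,0],0,50],[[0,0,0],0,50],[[0,0,0],0,50],[[0,0,0],0,50],[[0,0,4],0,50],[[0,0,4],0,70],[[0,-4,1],0,90],[[0,-6,0],0,90],[[0,-6,0],0,90],[[0,-6,0],0,90],[[0,0,0],0,90],[[0,0,0],0,90]]}}

```text
clock: 9.9
position: [0.4644, -0.1318, 0.3079]
ee_rot: [1.222, 1.195, -1.202]
contact_force: [0.0, -0.9, -1.0]
opening: 0.0766
```

```bash
python3 - <<'E'
from h import *
s,R,g=st()
d=arm.get_image('side');t=arm.get_image('top')
cv2.imwrite('pics/s6.png',cv2.resize(d['color'][100:200,220:340],None,fx=6,fy=6,interpolation=cv2.INTER_CUBIC))
cv2.imwrite('pics/t6.png',cv2.resize(t['color'][180:270,200:320],None,fx=6,fy=6,interpolation=cv2.INTER_CUBIC))
cv2.imwrite('pics/s6f.png',d['color'])
E
```

```text
t 9.9 pos [ 464.4 -131.8  307.9] grasp [ 466.8 -131.7  153.2] jaw yaw -0.4 down [ 1.560e-02  7.000e-04 -9.999e-01] F [ 0.  -0.9 -1. ] open 76.6 j [-0.45  0.19 -0.32  1.04  0.01  1.12]
```

View pics/s6.png

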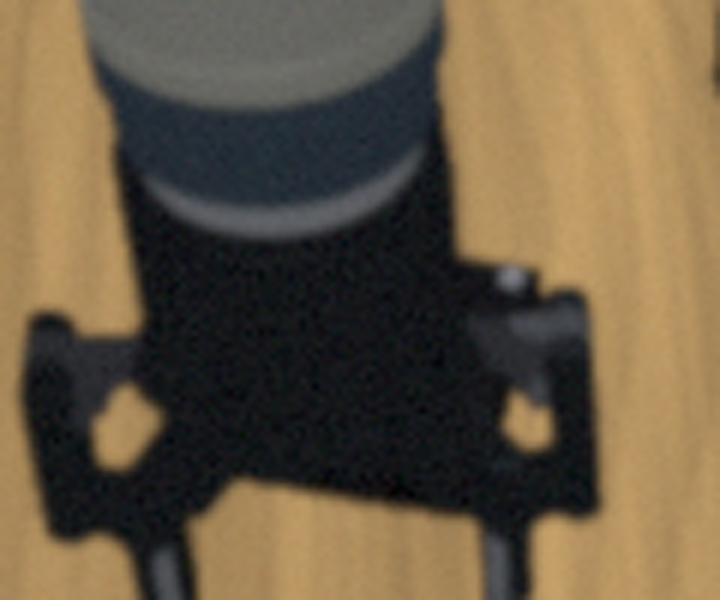

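View pics/t6.png

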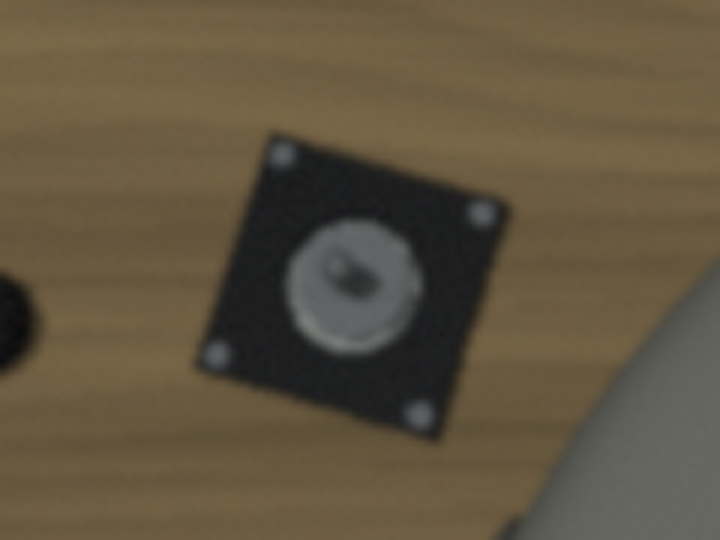

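View pics/s6f.png

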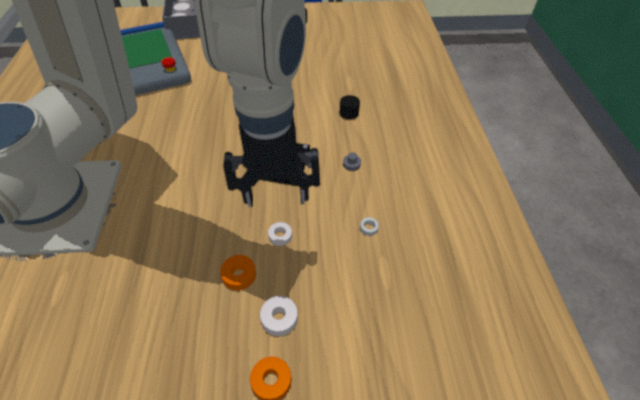

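Emit:
{"fn": "carry_out", "kwargs": {"commands": [[[-0.2,-4.5,-1],0,90],[[-0.2,-5.5,-2],0,90],[[0,-3.3,-2],0,90],[[0,0,0],0,90],[[0,0,0],0,90]]}}

```text
clock: 10.62
position: [0.4626, -0.2603, 0.2577]
ee_rot: [1.212, 1.2, -1.189]
contact_force: [-0.4, 0.5, -0.1]
opening: 0.0769
```

```bash
python3 - <<'E'
from h import *
st()
E
```

```text
t 10.62 pos [ 462.6 -260.3  257.7] grasp [ 465.4 -260.2  103.1] jaw yaw 0.5 down [ 1.790e-02  7.000e-04 -9.998e-01] F [-0.4  0.5 -0.1] open 76.9 j [-0.67  0.31 -0.3   0.95  0.01  0.89]
```

Emit:
{"fn": "carry_out", "kwargs": {"commands": [[[-0.3,-0.7,-3],0,90],[[0,0,-3],0,90],[[0,0,-1.7],0,90],[[0,0,0],0,90],[[0,0,0],0,90]]}}

```text
clock: 11.25
position: [0.462, -0.2606, 0.1835]
ee_rot: [1.204, 1.199, -1.18]
contact_force: [0.4, -0.2, 1.6]
opening: 0.0767
```

```bash
python3 - <<'E'
from h import *
st()
d=arm.get_image('side')
cv2.imwrite('pics/s7.png',cv2.resize(d['color'][230:370,200:360],None,fx=4,fy=4,interpolation=cv2.INTER_CUBIC))
E
```

```text
t 11.25 pos [ 462.  -260.6  183.5] grasp [ 465.6 -261.    28.9] jaw yaw 1.1 down [ 0.0232 -0.0023 -0.9997] F [ 0.4 -0.2  1.6] open 76.7 j [-0.67  0.38 -0.41  0.76  0.01  0.88]
```

View pics/s7.png

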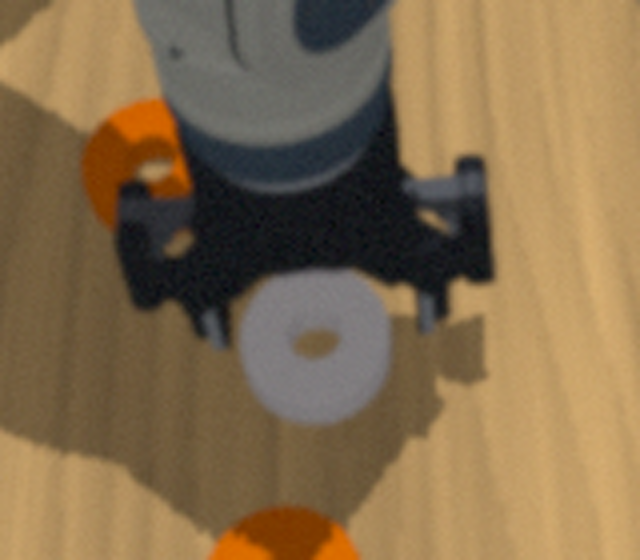

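Emit:
{"fn": "carry_out", "kwargs": {"commands": [[[-0.3,-0.6,-0.3],-0.02,90],[[0,0,-0.4],0,90],[[0,0,-0.4],0,90],[[0,0,0],0,90]]}}

```text
clock: 11.8
position: [0.4591, -0.2673, 0.1735]
ee_rot: [1.22, 1.186, -1.195]
contact_force: [0.6, -0.9, 0.3]
opening: 0.0767
```

```bash
python3 - <<'E'
from h import *
st()
E
```

```text
t 11.8 pos [ 459.1 -267.3  173.5] grasp [ 463.  -268.    18.8] jaw yaw -0.2 down [ 0.0254 -0.0046 -0.9997] F [ 0.6 -0.9  0.3] open 76.7 j [-0.69  0.4  -0.42  0.73  0.01  0.89]
```

Emit:
{"fn": "carry_out", "kwargs": {"commands": [[[0,0.1,-0.2],0,90],[[0,0,0],0,60],[[0,0,0],0,60],[[0,0,0],0,60],[[0,0,0],0,60]]}}

```text
clock: 12.42
position: [0.4591, -0.2661, 0.1719]
ee_rot: [1.22, 1.186, -1.195]
contact_force: [-0.0, -0.4, -0.6]
opening: 0.0608
```

```bash
python3 - <<'E'
from h import *
st()
d=arm.get_image('side')
cv2.imwrite('pics/s8.png',cv2.resize(d['color'][230:370,200:360],None,fx=4,fy=4,interpolation=cv2.INTER_CUBIC))
E
```

```text
t 12.43 pos [ 459.1 -266.1  171.9] grasp [ 463.  -266.8   17.2] jaw yaw -0.2 down [ 0.0254 -0.0047 -0.9997] F [-0.  -0.4 -0.6] open 60.8 j [-0.69  0.4  -0.43  0.73  0.01  0.89]
```

View pics/s8.png

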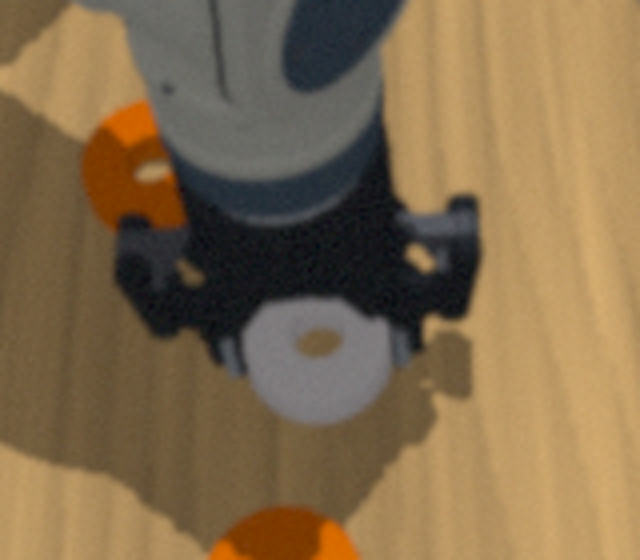

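Emit:
{"fn": "carry_out", "kwargs": {"commands": [[[0,0,0],0,0],[[0,0,3],0,0],[[0,0,4],0.17,0],[[0,0,4],0.175,0],[[0,1,1],0.175,0],[[0,2,0],0.175,0],[[0,2,0],0.175,0],[[0,2,0],0.175,0],[[0,2,0],0.175,0],[[0,2,0],0.175,0],[[0,2,0],0.175,0],[[0,2,0],0.175,0],[[0,2,0],0.175,0],[[0,2,0],0.175,0],[[0,2,0],0.175,0],[[0,2,0],0.175,0],[[0,2,0],0.175,0],[[0,2,0],0.175,0],[[0,2,0],0.175,0],[[0,0,0],0,0]]}}

```text
clock: 14.98
position: [0.4573, 0.0333, 0.2936]
ee_rot: [-1.137, 1.258, 1.172]
contact_force: [-0.4, 0.2, -1.1]
opening: 0.0608
```

```bash
python3 - <<'E'
from h import *
st()
d=arm.get_image('side')
cv2.imwrite('pics/s9.png',cv2.resize(d['color'][50:250,180:400],None,fx=3.5,fy=3,interpolation=cv2.INTER_CUBIC))
E
```

```text
t 14.97 pos [457.3  33.3 293.6] grasp [453.7  34.4 139. ] jaw yaw 175.6 down [-0.0234  0.0068 -0.9997] F [-0.4  0.2 -1.1] open 60.8 j [-0.11  0.18 -0.38  1.04  0.   -1.61]
```

View pics/s9.png

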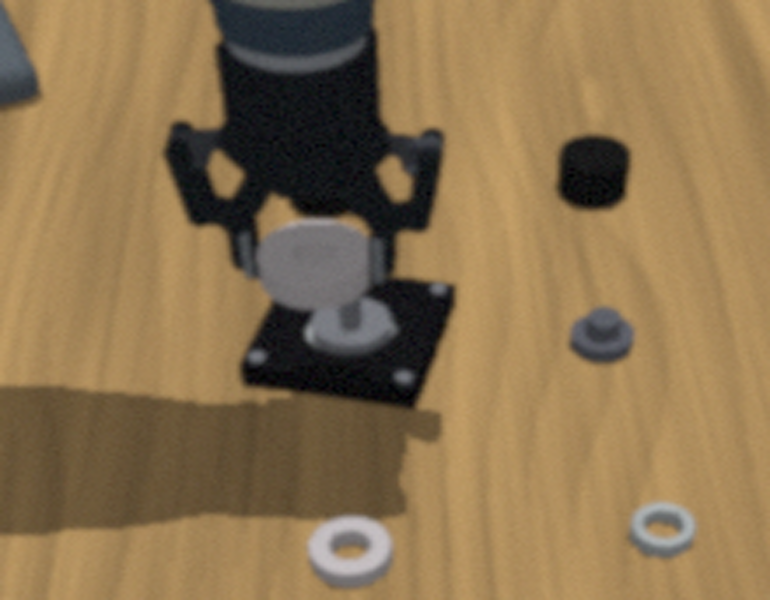

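```bash
python3 - <<'E'
from h import *
s,R,g=st()
d=arm.get_image('side')
big=cv2.resize(d['color'][90:180,220:320],None,fx=7,fy=6.6,interpolation=cv2.INTER_CUBIC)
big=np.clip(big.astype(float)*1.4,0,255).astype(np.uint8)
cv2.imwrite('pics/s10.png',big)
big=cv2.resize(d['color'][90:180,220:320],(700,630),interpolation=cv2.INTER_CUBIC)
def draw(P,col):
    cv2.polylines(big,[np.round(((proj(d,P)-[220,90]+.5)*7-.5)*8).astype(np.int32)],True,col,1,cv2.LINE_AA,shift=3)
c=g+[.0009,.001,0]; c[2]=g[2]-.0172
draw(circ(.031,0,c),(0,0,255));draw(circ(.031,.022,c),(0,0,255));draw(circ(.011,.022,c),(0,255,0))
cv2.imwrite('pics/s11.png',big)
E
```

```text
t 15.03 pos [457.3  32.8 293.6] grasp [453.7  33.8 139. ] jaw yaw 175.4 down [-0.0233  0.0067 -0.9997] F [-0.3 -0.5 -1.2] open 60.7 j [-0.11  0.18 -0.38  1.04  0.   -1.6 ]
```

View pics/s10.png

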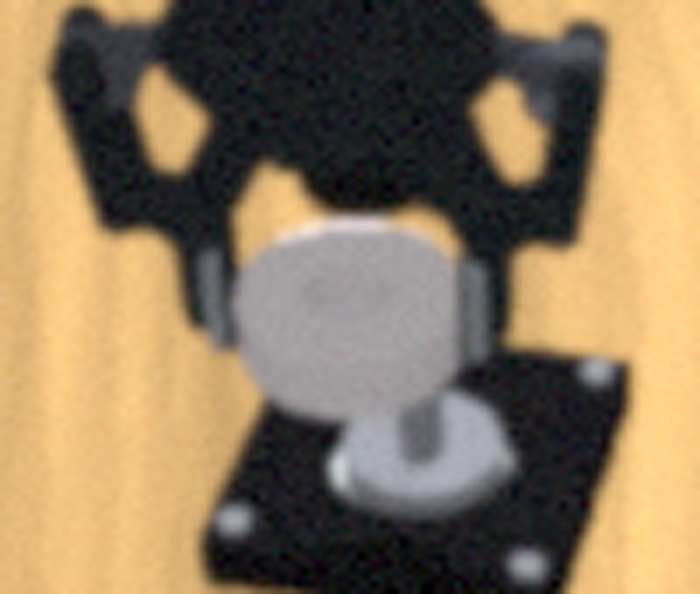

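View pics/s11.png

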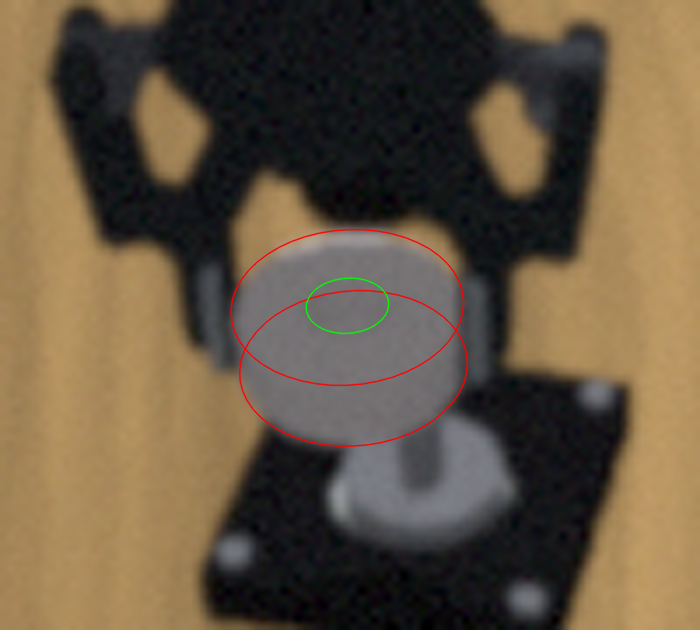

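Emit:
{"fn": "carry_out", "kwargs": {"commands": [[[0.6,3,0],0.05,0],[[0.6,2.8,-1],0,0],[[0,0,-1.5],0,0],[[0,0,0],0,0],[[0,0,0],0,0]]}}

```text
clock: 15.7
position: [0.4708, 0.0884, 0.2686]
ee_rot: [-1.16, 1.244, 1.193]
contact_force: [0.7, -0.3, -1.0]
opening: 0.0607
```

```bash
python3 - <<'E'
from h import *
s,R,g=st()
E
```

```text
t 15.7 pos [470.8  88.4 268.6] grasp [467.3  89.2 113.9] jaw yaw 177.3 down [-0.0223  0.0049 -0.9997] F [ 0.7 -0.3 -1. ] open 60.7 j [ 0.01  0.23 -0.38  0.98  0.01 -1.51]
```

Emit:
{"fn": "carry_out", "kwargs": {"commands": [[[-0.1,0.4,-0.5],0,0],[[0,0,0],0,0],[[0,0,0],0,0]]}}

```text
clock: 16.08
position: [0.4699, 0.0918, 0.2643]
ee_rot: [-1.159, 1.244, 1.19]
contact_force: [-0.7, 0.0, -0.6]
opening: 0.0605
```

```bash
cat >> h.py <<'E'
def view(name,parts,fn,x0,y0,w,h,k):
    d=arm.get_image(name)
    big=cv2.resize(d['color'][y0:y0+h,x0:x0+w],(w*k,h*k),interpolation=cv2.INTER_CUBIC)
    b=np.array([.0009,.001,0])*(1 if name=='side' else -1)
    for r,c,col in parts:
        P=circ(r,0,np.asarray(c)+b)
        cv2.polylines(big,[np.round(((proj(d,P)-[x0,y0]+.5)*k-.5)*8).astype(np.int32)],True,col,1,cv2.LINE_AA,shift=3)
    cv2.imwrite(fn,big)
E
python3 - <<'E'
from h import *
s,R,g=st()
c=g.copy();c[2]-=.0172
ax=np.array([.466,.0935,0])
view('side',[(.031,c,(0,0,255)),(.031,c+[0,0,.022],(0,0,255)),(.007,ax+[0,0,.024],(0,255,0)),(.004,ax+[0,0,.082],(0,255,0)),(.025,ax+[0,0,.024],(0,255,0))],'pics/s12.png',220,90,110,90,6)
E
```

```text
t 16.07 pos [469.9  91.8 264.3] grasp [466.7  92.6 109.6] jaw yaw 177.1 down [-0.0207  0.005  -0.9998] F [-0.7  0.  -0.6] open 60.5 j [ 0.02  0.23 -0.39  0.97  0.01 -1.5 ]
```

View pics/s12.png

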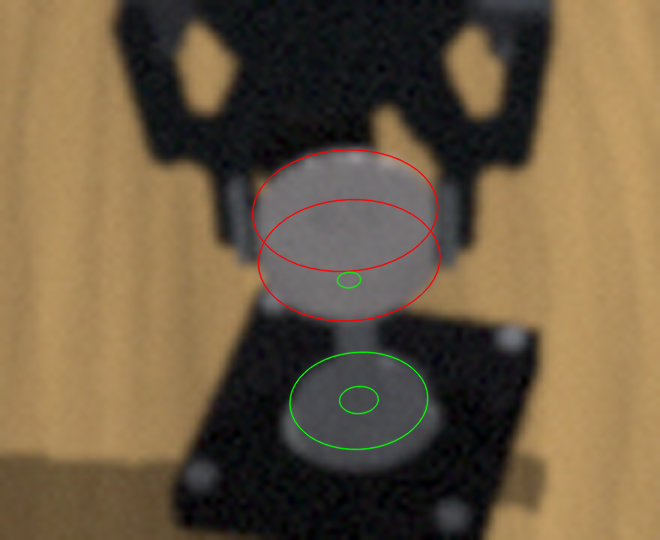

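Emit:
{"fn": "carry_out", "kwargs": {"commands": [[[0,0.1,-1],0,0],[[0,0,-1.2],0,0],[[0,0,0],0,0],[[0,0,0],0,0]]}}

```text
clock: 16.62
position: [0.4697, 0.0929, 0.2403]
ee_rot: [-1.159, 1.245, 1.19]
contact_force: [-0.1, -0.4, -0.5]
opening: 0.0609
```

```bash
python3 - <<'E'
from h import *
s,R,g=st()
E
```

```text
t 16.62 pos [469.7  92.9 240.3] grasp [466.4  93.6  85.6] jaw yaw 177.1 down [-0.0216  0.0049 -0.9998] F [-0.1 -0.4 -0.5] open 60.9 j [ 0.02  0.26 -0.43  0.91  0.01 -1.5 ]
```

Emit:
{"fn": "carry_out", "kwargs": {"commands": [[[0,0,-1.5],0,0],[[0,0,-1.5],0,0],[[0,0,-0.9],0,0],[[0,0,0],0,0],[[0,0,0],0,0]]}}

```text
clock: 17.25
position: [0.4704, 0.0929, 0.2015]
ee_rot: [-1.16, 1.243, 1.189]
contact_force: [1.0, 0.3, -1.1]
opening: 0.0604
```

```bash
python3 - <<'E'
from h import *
s,R,g=st()
E
```

```text
t 17.25 pos [470.4  92.9 201.5] grasp [467.5  93.7  46.8] jaw yaw 177.1 down [-0.0193  0.005  -0.9998] F [ 1.   0.3 -1.1] open 60.4 j [ 0.02  0.3  -0.48  0.8   0.01 -1.5 ]
```

Emit:
{"fn": "carry_out", "kwargs": {"commands": [[[-0.1,0,-0.4],0,0],[[0,0,-0.1],0,0],[[0,0,0],0,0],[[0,0,0],0,0]]}}

```text
clock: 17.75
position: [0.4696, 0.093, 0.197]
ee_rot: [-1.161, 1.242, 1.188]
contact_force: [-0.1, 0.1, -1.1]
opening: 0.0608
```

```bash
python3 - <<'E'
from h import *
s,R,g=st()
c=g.copy();c[2]=.024
view('side',[(.031,c,(0,0,255)),(.031,c+[0,0,.022],(0,0,255))],'pics/s13.png',220,90,110,90,6)
E
```

```text
t 17.75 pos [469.6  93.  197. ] grasp [466.9  93.7  42.4] jaw yaw 177.1 down [-0.0177  0.005  -0.9998] F [-0.1  0.1 -1.1] open 60.8 j [ 0.02  0.31 -0.49  0.79  0.01 -1.5 ]
```

View pics/s13.png

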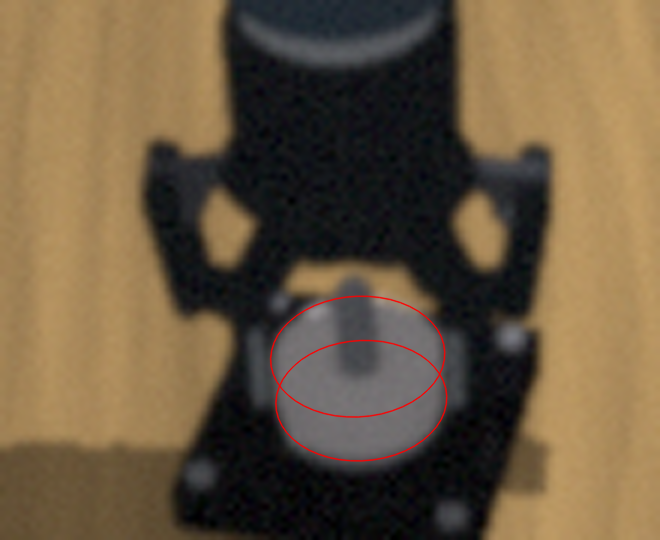

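Emit:
{"fn": "carry_out", "kwargs": {"commands": [[[0,0,-0.15],0,0],[[0,0,0],0,0],[[0,0,0],0,92],[[0,0,0],0,92],[[0,0,0],0,92],[[0,0,0],0,92],[[0,0,4],0,92],[[0,0,4],0,92],[[2,-2,1],0,60],[[4,-4,0],0,60],[[4,-4,0],0,60],[[4,-4,0],0,60],[[2.5,-3.5,0],0,60],[[0,0,0],0,60],[[0,0,0],0,60]]}}

```text
clock: 19.68
position: [0.6382, -0.0875, 0.288]
ee_rot: [-1.162, 1.241, 1.189]
contact_force: [-0.2, 0.1, -1.1]
opening: 0.0511
```

```bash
python3 - <<'E'
from h import *
s,R,g=st()
view('side',[],'pics/s14.png',220,90,170,170,4)
view('top',[],'pics/t14.png',200,130,200,150,4)
E
```

```text
t 19.68 pos [638.2 -87.5 288. ] grasp [635.5 -86.7 133.4] jaw yaw 177.3 down [-0.0175  0.0054 -0.9998] F [-0.2  0.1 -1.1] open 51.1 j [-0.27  0.48  0.05  1.17  0.   -1.79]
```

View pics/s14.png

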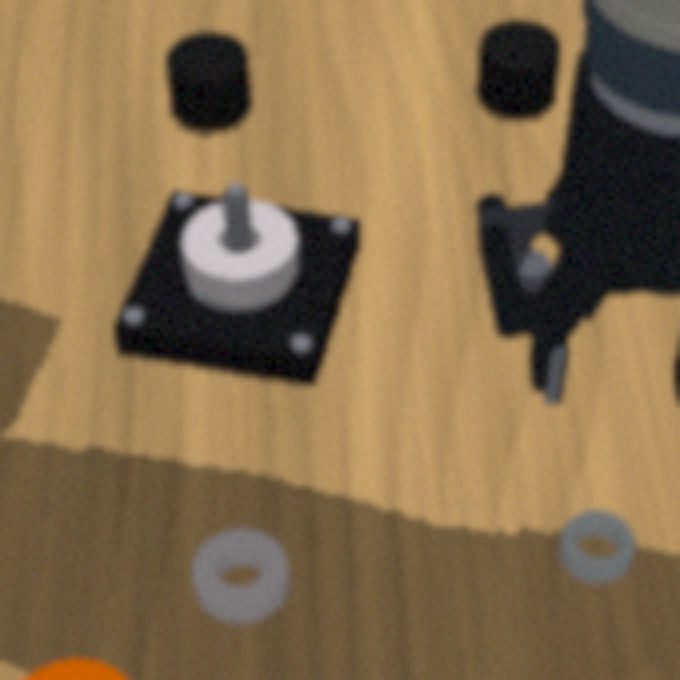

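View pics/t14.png

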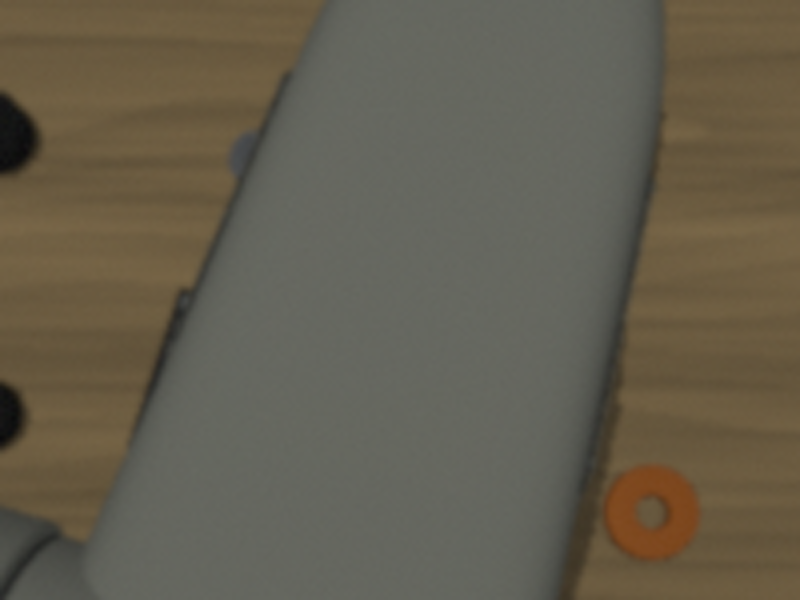

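Emit:
{"fn": "carry_out", "kwargs": {"commands": [[[0.25,-0.45,-3],0,60],[[0,0,-4],0,60],[[0,0,-2.5],0,60],[[0,0,0],0,60],[[0,0,0],0,60]]}}

```text
clock: 20.4
position: [0.6387, -0.0866, 0.1951]
ee_rot: [-1.17, 1.235, 1.19]
contact_force: [0.1, 0.3, 0.3]
opening: 0.051
```

```bash
python3 - <<'E'
from h import *
s,R,g=st()
view('side',[],'pics/s15.png',320,150,120,110,5)
E
```

```text
t 20.4 pos [638.7 -86.6 195.1] grasp [636.8 -85.9  40.4] jaw yaw 177.6 down [-0.0127  0.0042 -0.9999] F [0.1 0.3 0.3] open 51.0 j [-0.26  0.54 -0.08  0.96  0.   -1.79]
```

View pics/s15.png

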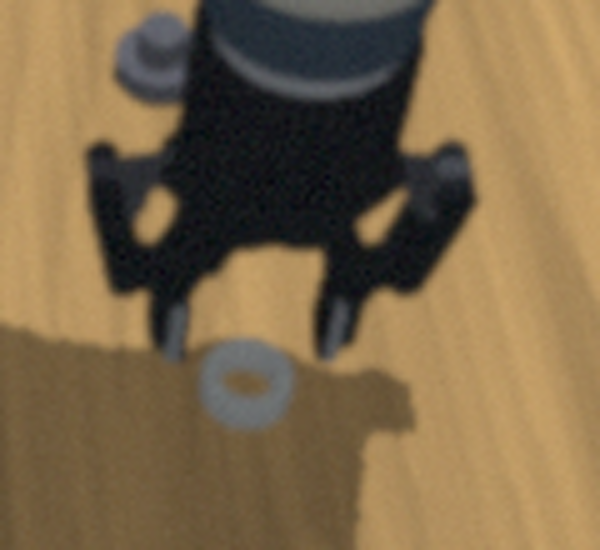

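Tilt is now shrinking, as hoped. Correct +1, −5.4 mm and lower 20 mm.

Emit:
{"fn": "carry_out", "kwargs": {"commands": [[[0.1,-0.5,-0.4],0,60],[[0,0,-0.8],0,60],[[0,0,-0.7],0,60],[[0,0,0],0,60]]}}

```text
clock: 20.95
position: [0.6402, -0.0921, 0.1771]
ee_rot: [-1.172, 1.233, 1.187]
contact_force: [0.9, 0.1, -0.4]
opening: 0.051
```

```bash
python3 - <<'E'
from h import *
s,R,g=st()
E
```

```text
t 20.95 pos [640.2 -92.1 177.1] grasp [638.7 -91.6  22.4] jaw yaw 177.6 down [-0.0094  0.0032 -1.    ] F [ 0.9  0.1 -0.4] open 51.0 j [-0.27  0.56 -0.1   0.92  0.   -1.8 ]
```

Emit:
{"fn": "carry_out", "kwargs": {"commands": [[[-0.05,0.05,-0.2],0,60],[[0,0,0],0,60],[[0,0,0],0,0],[[0,0,0],0,0],[[0,0,0],0,0],[[0,0,0],0,0]]}}

```text
clock: 21.7
position: [0.6398, -0.0915, 0.1754]
ee_rot: [-1.173, 1.233, 1.187]
contact_force: [-0.1, -0.4, -0.2]
opening: 0.0338
```

```bash
python3 - <<'E'
from h import *
s,R,g=st()
E
```

```text
t 21.7 pos [639.8 -91.5 175.4] grasp [638.5 -91.   20.7] jaw yaw 177.6 down [-0.0087  0.0031 -1.    ] F [-0.1 -0.4 -0.2] open 33.8 j [-0.27  0.56 -0.1   0.91  0.   -1.8 ]
```

Emit:
{"fn": "carry_out", "kwargs": {"commands": [[[0,0,3],0,0],[[0,0,4],0,0],[[-2,2,3.5],0,0],[[-4,4.2,0.5],0,0],[[-4,4.2,0],0,0],[[-4,4.2,0],0,0],[[-2.5,3.4,0],0,0],[[0,0,0],0,0],[[0,0,0],0,0]]}}

```text
clock: 22.82
position: [0.469, 0.0922, 0.2877]
ee_rot: [-1.171, 1.232, 1.186]
contact_force: [0.0, -0.7, -0.3]
opening: 0.0339
```

```bash
python3 - <<'E'
from h import *
s,R,g=st()
E
```

```text
t 22.82 pos [469.   92.2 287.7] grasp [467.8  92.8 133. ] jaw yaw 177.6 down [-0.0076  0.0042 -1.    ] F [ 0.  -0.7 -0.3] open 33.9 j [ 0.02  0.21 -0.36  1.01  0.   -1.51]
```

Emit:
{"fn": "carry_out", "kwargs": {"commands": [[[-0.15,0.1,-1],0,0],[[0,0,-0.9],0,0],[[0,0,0],0,0],[[0,0,0],0,0]]}}

```text
clock: 23.32
position: [0.469, 0.0913, 0.2662]
ee_rot: [-1.169, 1.234, 1.184]
contact_force: [0.5, -0.3, -0.3]
opening: 0.0334
```

```bash
python3 - <<'E'
from h import *
s,R,g=st()
c=g.copy();c[2]-=.0207
ax=np.array([.466,.0935,0])
view('side',[(.018,c,(0,0,255)),(.018,c+[0,0,.014],(0,0,255)),(.031,ax+[0,0,.046],(0,255,0)),(.004,ax+[0,0,.082],(0,255,0))],'pics/s16.png',220,90,110,90,6)
E
```

```text
t 23.32 pos [469.   91.3 266.2] grasp [467.6  91.9 111.5] jaw yaw 177.4 down [-0.0091  0.0039 -1.    ] F [ 0.5 -0.3 -0.3] open 33.4 j [ 0.02  0.23 -0.39  0.96  0.   -1.51]
```

View pics/s16.png

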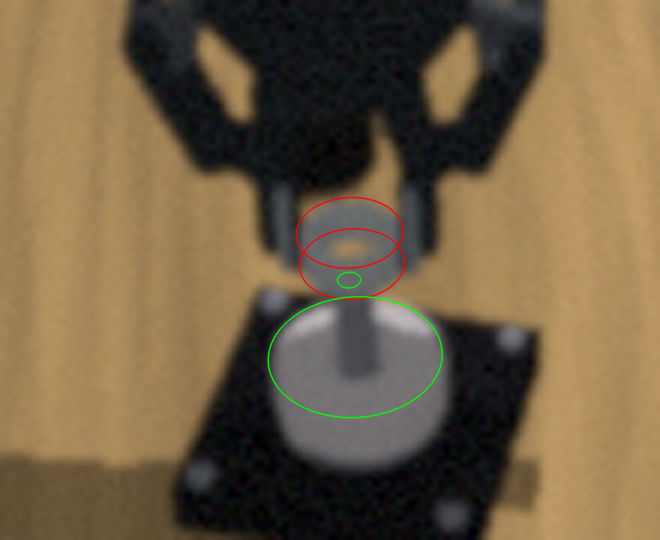

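Emit:
{"fn": "carry_out", "kwargs": {"commands": [[[-0.1,0.17,-0.3],0,0],[[0,0,0],0,0],[[0,0,-0.8],0,0],[[0,0,-0.8],0,0],[[0,0,0],0,0],[[0,0,0],0,0]]}}

```text
clock: 24.12
position: [0.4679, 0.0931, 0.246]
ee_rot: [-1.169, 1.234, 1.184]
contact_force: [1.1, -0.4, 0.1]
opening: 0.0337
```

```bash
python3 - <<'E'
from h import *
s,R,g=st()
E
```

```text
t 24.12 pos [467.9  93.1 246. ] grasp [466.6  93.7  91.3] jaw yaw 177.4 down [-0.0088  0.0039 -1.    ] F [ 1.1 -0.4  0.1] open 33.7 j [ 0.02  0.25 -0.43  0.91  0.   -1.51]
```

Emit:
{"fn": "carry_out", "kwargs": {"commands": [[[0,0,-1],0,0],[[0,0,-1],0,0],[[0,0,-0.3],0,0],[[0,0,0],0,0],[[0,0,-0.1],0,0],[[0,0,0],0,0]]}}

```text
clock: 24.88
position: [0.468, 0.0932, 0.2216]
ee_rot: [-1.169, 1.233, 1.183]
contact_force: [0.7, -0.2, -0.5]
opening: 0.0339
```

```bash
python3 - <<'E'
from h import *
s,R,g=st()
c=g.copy();c[2]=.046
view('side',[(.018,c,(0,0,255)),(.018,c+[0,0,.014],(0,0,255))],'pics/s17.png',220,90,110,90,6)
E
```

```text
t 24.88 pos [468.   93.2 221.6] grasp [466.8  93.8  66.9] jaw yaw 177.4 down [-0.0075  0.0039 -1.    ] F [ 0.7 -0.2 -0.5] open 33.9 j [ 0.02  0.27 -0.47  0.84  0.   -1.51]
```

View pics/s17.png

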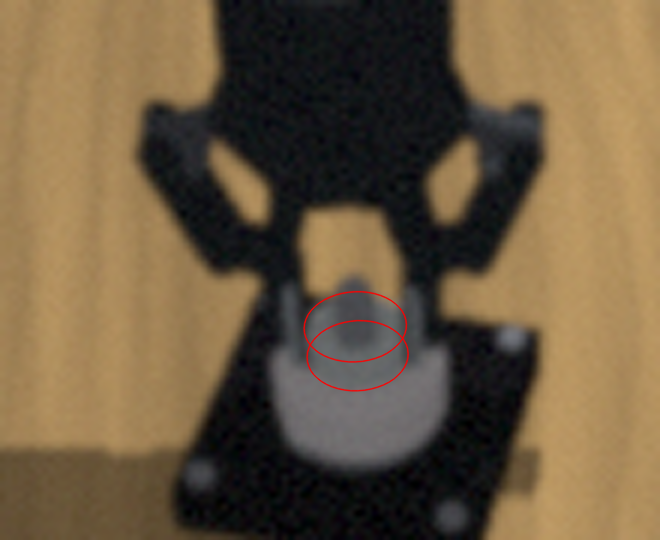

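Emit:
{"fn": "carry_out", "kwargs": {"commands": [[[0,0,-0.1],0,0],[[0,0,0],0,60],[[0,0,0],0,60],[[0,0,0],0,60],[[0,0,3.5],0,60],[[0,0,3.5],0,75],[[0,-2,0.5],0,75],[[0,-5,0],0,75],[[0,-5,0],0,75],[[0,-5,0],0,75],[[0,-2,0],0,75],[[0,0,0],0,75],[[0,0,0],0,75]]}}

```text
clock: 26.55
position: [0.4675, -0.1019, 0.2977]
ee_rot: [-1.171, 1.232, 1.184]
contact_force: [0.1, 0.9, -0.3]
opening: 0.064
```

```bash
python3 - <<'E'
from h import *
s,R,g=st()
view('top',[],'pics/t18.png',200,180,120,90,6)
view('side',[],'pics/s18.png',220,90,110,170,4)
E
```

```text
t 26.55 pos [ 467.5 -101.9  297.7] grasp [ 466.4 -101.3  143. ] jaw yaw 177.5 down [-0.0072  0.0038 -1.    ] F [ 0.1  0.9 -0.3] open 64.0 j [-0.39  0.2  -0.34  1.04  0.   -1.92]
```

View pics/t18.png

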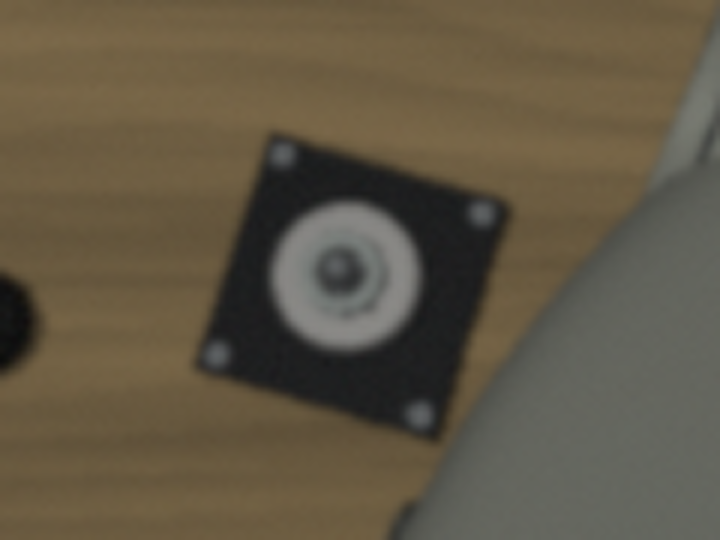

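View pics/s18.png

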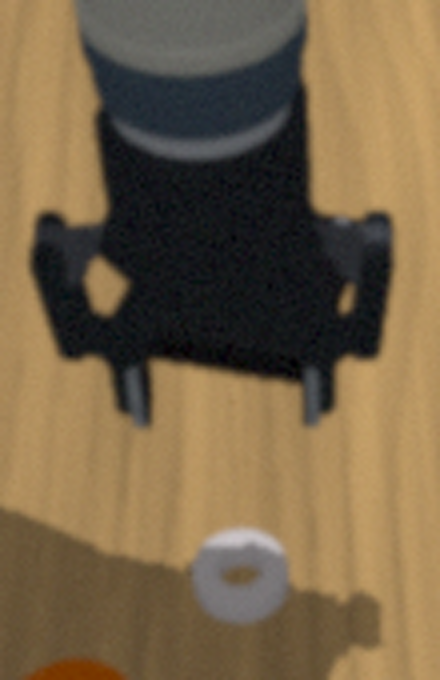

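Emit:
{"fn": "carry_out", "kwargs": {"commands": [[[-0.15,0.17,-3],0,75],[[0,0,-4],0,75],[[0,0,-3],0,75],[[0,0,0],0,75],[[0,0,0],0,75]]}}

```text
clock: 27.28
position: [0.4667, -0.0955, 0.1974]
ee_rot: [-1.179, 1.227, 1.187]
contact_force: [-0.1, 0.2, -0.0]
opening: 0.0645
```

```bash
python3 - <<'E'
from h import *
s,R,g=st()
E
```

```text
t 27.27 pos [466.7 -95.5 197.4] grasp [466.2 -95.1  42.7] jaw yaw 178.0 down [-0.0037  0.0028 -1.    ] F [-0.1  0.2 -0. ] open 64.5 j [-0.38  0.3  -0.5   0.77  0.   -1.91]
```

Emit:
{"fn": "carry_out", "kwargs": {"commands": [[[-0.15,-0.45,-0.5],0,75],[[0,0,-0.9],0,75],[[0,0,-0.9],0,75],[[0,0,0],0,75]]}}

```text
clock: 27.78
position: [0.4659, -0.1005, 0.1752]
ee_rot: [-1.182, 1.225, 1.184]
contact_force: [-0.5, -0.1, 0.2]
opening: 0.0643
```

```bash
python3 - <<'E'
from h import *
s,R,g=st()
E
```

```text
t 27.77 pos [ 465.9 -100.5  175.2] grasp [ 465.9 -100.3   20.5] jaw yaw 178.0 down [ 2.0e-04  1.2e-03 -1.0e+00] F [-0.5 -0.1  0.2] open 64.3 j [-0.39  0.33 -0.54  0.71  0.   -1.92]
```

Emit:
{"fn": "carry_out", "kwargs": {"commands": [[[-0.1,0.07,-0.12],0,75],[[0,0,0],0,75],[[0,0,0],0,0],[[0,0,0],0,0],[[0,0,0],0,0],[[0,0,0],0,0]]}}

```text
clock: 28.52
position: [0.465, -0.0998, 0.1744]
ee_rot: [-1.183, 1.224, 1.183]
contact_force: [-0.0, 0.3, -0.6]
opening: 0.0436
```

```bash
python3 - <<'E'
from h import *
s,R,g=st()
E
```

```text
t 28.52 pos [465.  -99.8 174.4] grasp [465.1 -99.6  19.7] jaw yaw 178.0 down [ 9.e-04  9.e-04 -1.e+00] F [-0.   0.3 -0.6] open 43.6 j [-0.39  0.33 -0.54  0.71  0.   -1.92]
```

Emit:
{"fn": "carry_out", "kwargs": {"commands": [[[0,0,3],0,0],[[0,0,4],0,0],[[0,2,3],0,0],[[0.1,5,0],0,0],[[0,5,0],0,0],[[0,5,0],0,0],[[0,1.7,0],0,0],[[0,0,0],0,0],[[0,0,0],0,0]]}}

```text
clock: 29.65
position: [0.4653, 0.0919, 0.2775]
ee_rot: [-1.181, 1.224, 1.181]
contact_force: [0.5, -0.1, -0.7]
opening: 0.0437
```

```bash
python3 - <<'E'
from h import *
s,R,g=st()
E
```

```text
t 29.65 pos [465.3  91.9 277.5] grasp [465.6  92.1 122.8] jaw yaw 177.9 down [ 0.0019  0.0015 -1.    ] F [ 0.5 -0.1 -0.7] open 43.7 j [ 0.02  0.21 -0.39  0.97  0.   -1.52]
```

Ring bottom at 103 mm. Centre (+1.1, +1.3), lower to ~91 and look.

Emit:
{"fn": "carry_out", "kwargs": {"commands": [[[0.1,0.12,-0.6],0,0],[[0,0,-0.5],0,0],[[0,0,0],0,0],[[0,0,0],0,0]]}}

```text
clock: 30.15
position: [0.4666, 0.0909, 0.2653]
ee_rot: [-1.178, 1.227, 1.179]
contact_force: [0.1, 0.4, 0.2]
opening: 0.0438
```

```bash
python3 - <<'E'
from h import *
s,R,g=st()
c=g.copy();c[2]-=.0197
ax=np.array([.4667,.0935,0])
view('side',[(.023,c,(0,0,255)),(.023,c+[0,0,.016],(0,0,255)),(.018,ax+[0,0,.060],(0,255,0)),(.004,ax+[0,0,.082],(0,255,0))],'pics/s19.png',220,90,110,90,6)
E
```

```text
t 30.15 pos [466.6  90.9 265.3] grasp [466.8  91.1 110.6] jaw yaw 177.6 down [ 0.0011  0.0013 -1.    ] F [0.1 0.4 0.2] open 43.8 j [ 0.02  0.22 -0.41  0.94  0.   -1.51]
```

View pics/s19.png

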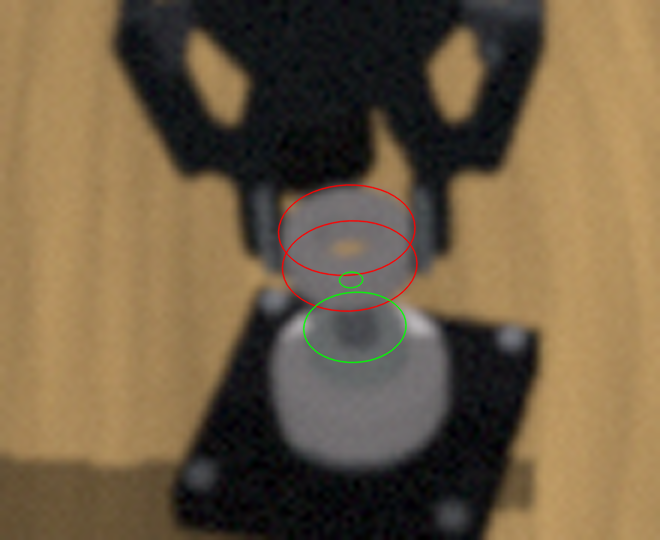

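Emit:
{"fn": "carry_out", "kwargs": {"commands": [[[0,0.22,-0.2],0,0],[[0,0,0],0,0],[[0,0,-0.6],0,0],[[0,0,-0.6],0,0],[[0,0,0],0,0],[[0,0,0],0,0]]}}

```text
clock: 30.95
position: [0.4665, 0.0934, 0.2503]
ee_rot: [-1.179, 1.226, 1.179]
contact_force: [-0.1, -0.2, 0.5]
opening: 0.0435
```

```bash
python3 - <<'E'
from h import *
s,R,g=st()
E
```

```text
t 30.95 pos [466.5  93.4 250.3] grasp [466.7  93.6  95.6] jaw yaw 177.7 down [ 0.0011  0.0013 -1.    ] F [-0.1 -0.2  0.5] open 43.5 j [ 0.02  0.24 -0.43  0.9   0.   -1.51]
```

Bottom at 75.9, below the pin top with no force. Lower to 60.

Emit:
{"fn": "carry_out", "kwargs": {"commands": [[[0,0,-0.7],0,0],[[0,0,-0.7],0,0],[[0,0,-0.1],0,0],[[0,0,0],0,0],[[0,0,-0.1],0,0],[[0,0,0],0,0]]}}

```text
clock: 31.7
position: [0.4666, 0.0934, 0.2346]
ee_rot: [-1.179, 1.225, 1.178]
contact_force: [0.1, 0.2, -0.2]
opening: 0.0436
```

```bash
python3 - <<'E'
from h import *
s,R,g=st()
c=g.copy();c[2]=.060
view('side',[(.023,c,(0,0,255)),(.023,c+[0,0,.016],(0,0,255))],'pics/s20.png',220,90,110,90,6)
E
```

```text
t 31.7 pos [466.6  93.4 234.6] grasp [466.9  93.6  79.9] jaw yaw 177.7 down [ 0.0025  0.0013 -1.    ] F [ 0.1  0.2 -0.2] open 43.6 j [ 0.02  0.25 -0.45  0.86  0.   -1.51]
```

View pics/s20.png

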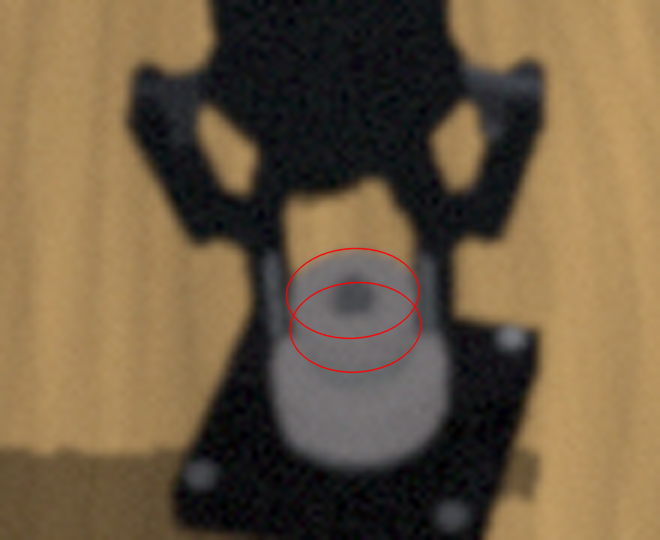

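Emit:
{"fn": "carry_out", "kwargs": {"commands": [[[0,0,-0.1],0,0],[[0,0,0],0,72],[[0,0,0],0,72],[[0,0,0],0,72],[[0,0,3],0,72],[[0,0,3],0,72],[[2,0,0.5],0,50],[[4,-0.2,0],0,50],[[4,-0.3,0],0,50],[[4,-0.3,0],0,50],[[1,0,0],0,50],[[0,0,0],0,50],[[0,0,0],0,50]]}}

```text
clock: 33.38
position: [0.6192, 0.0853, 0.2996]
ee_rot: [-1.178, 1.227, 1.18]
contact_force: [-0.7, 0.2, 0.1]
opening: 0.0427
```

```bash
python3 - <<'E'
from h import *
s,R,g=st()
view('side',[],'pics/s21.png',220,80,180,110,4)
E
```

```text
t 33.38 pos [619.2  85.3 299.6] grasp [619.2  85.6 144.9] jaw yaw 177.7 down [-2.0e-04  1.3e-03 -1.0e+00] F [-0.7  0.2  0.1] open 42.7 j [ 0.    0.43  0.01  1.15  0.   -1.53]
```

View pics/s21.png

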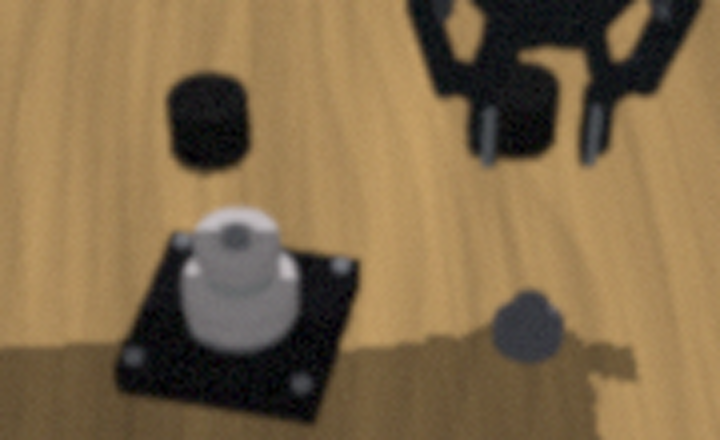

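Emit:
{"fn": "carry_out", "kwargs": {"commands": [[[0.5,-0.15,-3],0,50],[[0,0,-3.5],0,50],[[0,0,-2],0,50],[[0,0,0],0,50],[[0,0,0],0,50]]}}

```text
clock: 34.05
position: [0.6208, 0.0846, 0.2165]
ee_rot: [-1.181, 1.224, 1.178]
contact_force: [0.1, -0.8, -0.7]
opening: 0.0424
```

```bash
python3 - <<'E'
from h import *
s,R,g=st()
E
```

```text
t 34.05 pos [620.8  84.6 216.5] grasp [621.4  84.8  61.8] jaw yaw 177.8 down [ 0.0037  0.0014 -1.    ] F [ 0.1 -0.8 -0.7] open 42.4 j [ 0.    0.49 -0.12  0.96  0.   -1.53]
```

Emit:
{"fn": "carry_out", "kwargs": {"commands": [[[0.3,-0.07,-0.5],0,50],[[0,0,-1.2],0,50],[[0,0,-0.8],0,50],[[0,0,0],0,50]]}}

```text
clock: 34.55
position: [0.6242, 0.0839, 0.1918]
ee_rot: [-1.182, 1.221, 1.176]
contact_force: [0.2, 0.4, -0.6]
opening: 0.0427
```

```bash
python3 - <<'E'
from h import *
s,R,g=st()
view('side',[],'pics/s22.png',310,110,100,90,6)
E
```

```text
t 34.55 pos [624.2  83.9 191.8] grasp [625.3  84.1  37.1] jaw yaw 177.8 down [ 0.0067  0.0014 -1.    ] F [ 0.2  0.4 -0.6] open 42.7 j [ 0.    0.52 -0.14  0.91  0.   -1.53]
```

View pics/s22.png

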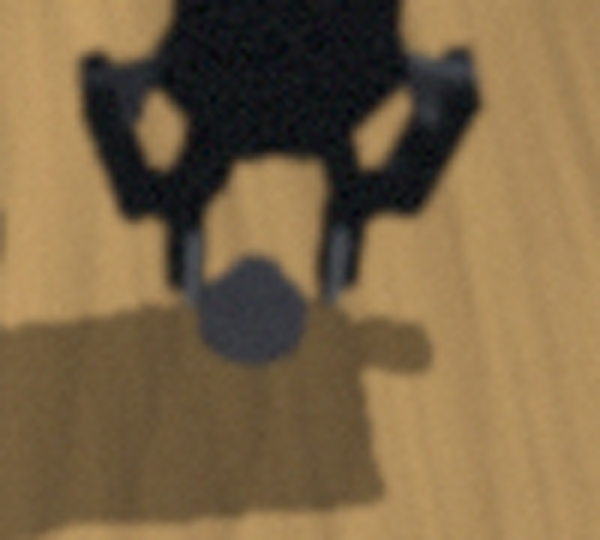

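Emit:
{"fn": "carry_out", "kwargs": {"commands": [[[-0.1,0,-0.2],0,50],[[0,0,0],0,50],[[0,0,0],0,0],[[0,0,0],0,0],[[0,0,0],0,0],[[0,0,0],0,0],[[0,0,0],0,0]]}}

```text
clock: 35.48
position: [0.6234, 0.084, 0.1906]
ee_rot: [-1.183, 1.22, 1.175]
contact_force: [-0.4, 0.8, -0.5]
opening: 0.02
```

```bash
python3 - <<'E'
from h import *
s,R,g=st()
view('side',[],'pics/s23.png',310,110,100,90,6)
E
```

```text
t 35.48 pos [623.4  84.  190.6] grasp [624.7  84.2  36. ] jaw yaw 177.8 down [ 0.0081  0.0014 -1.    ] F [-0.4  0.8 -0.5] open 20.0 j [ 0.    0.52 -0.14  0.9   0.   -1.53]
```

View pics/s23.png

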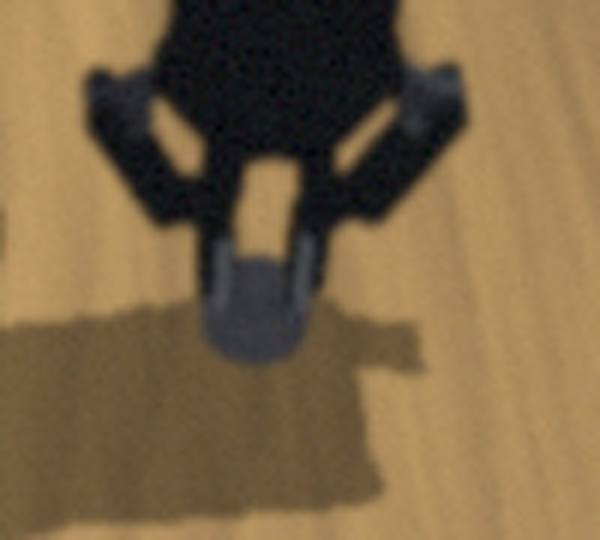

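Emit:
{"fn": "carry_out", "kwargs": {"commands": [[[0,0,3],0,0],[[0,0,4],0,0],[[-2,0.1,3],0,0],[[-4,0.3,0],0,0],[[-4,0.3,0],0,0],[[-4,0.3,0],0,0],[[-1.5,0,0],0,0],[[0,0,0],0,0],[[0,0,0],0,0]]}}

```text
clock: 36.65
position: [0.4654, 0.0938, 0.2934]
ee_rot: [-1.184, 1.219, 1.173]
contact_force: [0.6, -0.0, -0.4]
opening: 0.0201
```

```bash
python3 - <<'E'
from h import *
s,R,g=st()
E
```

```text
t 36.65 pos [465.4  93.8 293.4] grasp [467.   94.  138.7] jaw yaw 177.7 down [ 0.0104  0.0015 -0.9999] F [ 0.6 -0.  -0.4] open 20.1 j [ 0.02  0.19 -0.36  1.    0.   -1.51]
```

Emit:
{"fn": "carry_out", "kwargs": {"commands": [[[0,0,-0.7],0,0],[[0,0,-0.6],0,0],[[0,0,0],0,0],[[0,0,0],0,0]]}}

```text
clock: 37.15
position: [0.4676, 0.0934, 0.2783]
ee_rot: [-1.183, 1.22, 1.174]
contact_force: [0.5, 0.8, 1.0]
opening: 0.0201
```

```bash
python3 - <<'E'
from h import *
s,R,g=st()
c=g.copy();c[2]-=.036
ax=np.array([.4667,.0935,0])
view('side',[(.020,c,(0,0,255)),(.020,c+[0,0,.013],(0,0,255)),(.023,ax+[0,0,.076],(0,255,0)),(.023,ax+[0,0,.06],(0,255,0))],'pics/s24.png',220,90,110,90,6)
E
```

```text
t 37.15 pos [467.6  93.4 278.3] grasp [469.1  93.7 123.6] jaw yaw 177.7 down [ 0.0091  0.0015 -1.    ] F [0.5 0.8 1. ] open 20.1 j [ 0.02  0.21 -0.39  0.97  0.   -1.51]
```

View pics/s24.png

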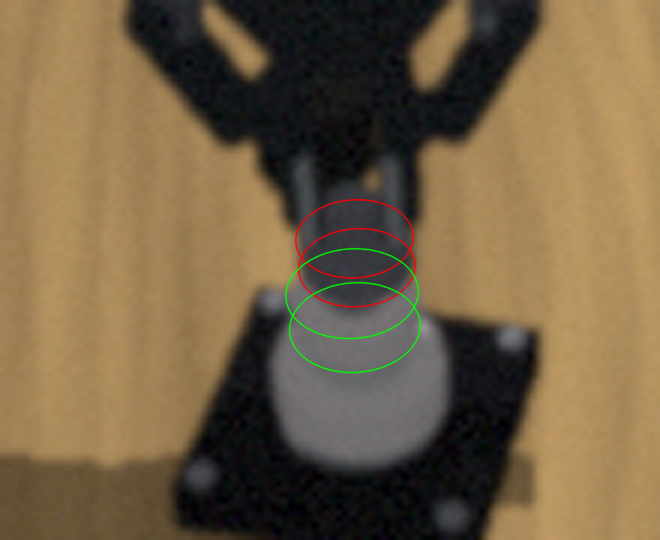

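Emit:
{"fn": "carry_out", "kwargs": {"commands": [[[-0.25,0,0],0,0],[[0,0,0],0,0],[[0,0,-0.3],0,0],[[0,0,-0.2],0,0],[[0,0,0],0,0]]}}

```text
clock: 37.83
position: [0.4648, 0.0935, 0.2733]
ee_rot: [-1.183, 1.219, 1.173]
contact_force: [-0.0, 0.5, -0.3]
opening: 0.0203
```

```bash
python3 - <<'E'
from h import *
s,R,g=st()
E
```

```text
t 37.83 pos [464.8  93.5 273.3] grasp [466.4  93.7 118.7] jaw yaw 177.7 down [ 0.0099  0.0014 -1.    ] F [-0.   0.5 -0.3] open 20.3 j [ 0.02  0.21 -0.4   0.95  0.   -1.51]
```

Cap bottom at 82.7, target 76. Lower 6.5 mm slowly.

Emit:
{"fn": "carry_out", "kwargs": {"commands": [[[0,0,-0.3],0,0],[[0,0,-0.3],0,0],[[0,0,0],0,0],[[0,0,0],0,0]]}}

```text
clock: 38.33
position: [0.4649, 0.0935, 0.2668]
ee_rot: [-1.183, 1.22, 1.173]
contact_force: [0.3, -0.4, -0.1]
opening: 0.0199
```

```bash
python3 - <<'E'
from h import *
s,R,g=st()
c=g.copy();c[2]=.076
view('side',[(.020,c,(0,0,255)),(.020,c+[0,0,.013],(0,0,255))],'pics/s25.png',220,90,110,90,6)
E
```

```text
t 38.33 pos [464.9  93.5 266.8] grasp [466.4  93.7 112.1] jaw yaw 177.7 down [ 0.0097  0.0014 -1.    ] F [ 0.3 -0.4 -0.1] open 19.9 j [ 0.02  0.21 -0.41  0.94  0.   -1.51]
```

View pics/s25.png

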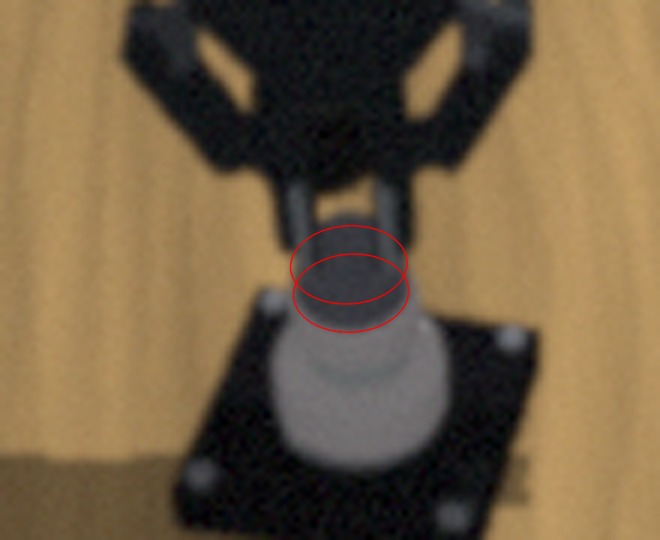

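Seated on the pin by height and overlay, with no contact force. I'll push ~1.5 mm to confirm contact, then release and rise.

Emit:
{"fn": "carry_out", "kwargs": {"commands": [[[0,0,-0.15],0,0],[[0,0,0],0,0]]}}

```text
clock: 38.62
position: [0.4651, 0.0935, 0.2668]
ee_rot: [-1.184, 1.218, 1.172]
contact_force: [0.3, -0.3, -1.2]
opening: 0.02
```

Emit:
{"fn": "carry_out", "kwargs": {"commands": [[[0,0,0],0,50],[[0,0,0],0,50],[[0,0,0],0,50],[[0,0,3],0,50],[[0,0,4],0,50],[[0,-3,2],0,50],[[0,-6,0],0,50],[[0,-6,0],0,50],[[0,-6,0],0,50],[[0,-6,0],0,50],[[0,-4,0],0,50],[[0,0,0],0,50],[[0,0,0],0,50]]}}

```text
clock: 40.25
position: [0.4634, -0.226, 0.3586]
ee_rot: [-1.186, 1.217, 1.173]
contact_force: [-0.4, 0.4, -1.1]
opening: 0.0426
```

```bash
python3 - <<'E'
from h import *
s,R,g=st()
ax=np.array([.4667,.0935,0])
P=[(.031,ax+[0,0,.024],(0,255,0)),(.031,ax+[0,0,.046],(0,255,0)),(.023,ax+[0,0,.076],(255,0,0)),(.020,ax+[0,0,.089],(0,0,255)),(.011,ax+[0,0,.105],(0,0,255))]
view('side',[],'pics/s26.png',220,90,110,90,6)
view('side',P,'pics/s27.png',220,90,110,90,6)
view('top',P,'pics/t27.png',200,180,120,90,6)
cv2.imwrite('pics/t28.png',arm.get_image('top')['color'])
E
```

```text
t 40.25 pos [ 463.4 -226.   358.6] grasp [ 465.2 -225.8  203.9] jaw yaw 177.8 down [ 0.0119  0.0012 -0.9999] F [-0.4  0.4 -1.1] open 42.6 j [-0.62  0.21 -0.16  1.19  0.01 -2.15]
```

View pics/s26.png

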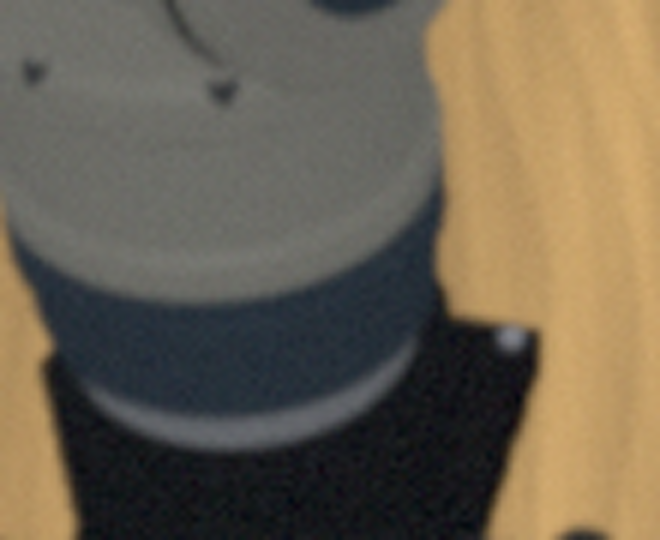

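View pics/s27.png

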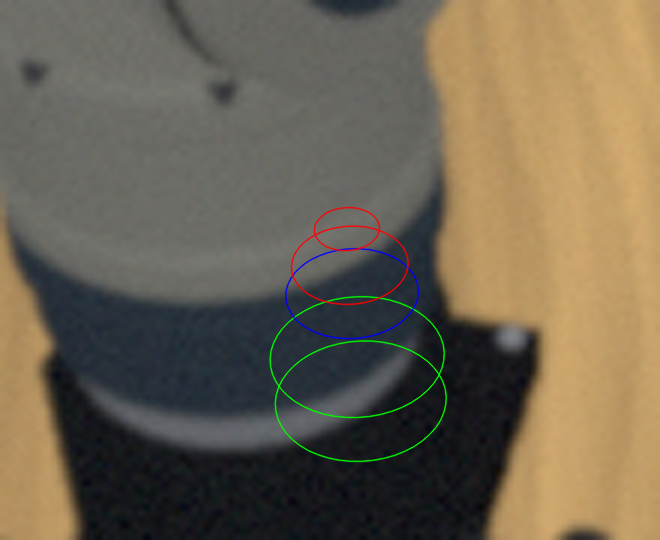

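View pics/t27.png

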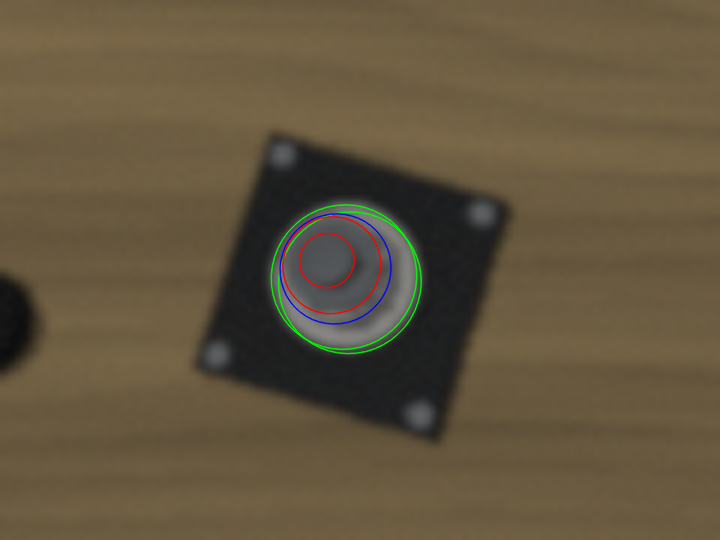

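View pics/t28.png

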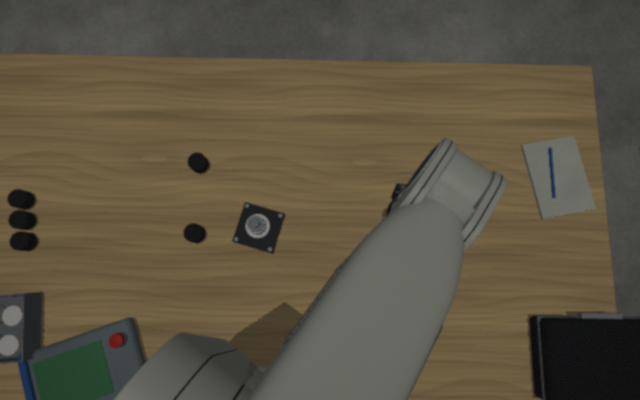

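The top view matches the stack model, but the arm hides the side view. I'll move to the right for a clear side look.

Emit:
{"fn": "carry_out", "kwargs": {"commands": [[[5,0,0],0,50],[[5,0,0],0,50],[[4,0,0],0,50],[[4,0,0],0,50],[[0,0,0],0,50]]}}

```text
clock: 41.08
position: [0.6493, -0.2189, 0.3599]
ee_rot: [-1.194, 1.213, 1.177]
contact_force: [-0.1, -0.7, -1.3]
opening: 0.0424
```

```bash
python3 - <<'E'
from h import *
s,R,g=st()
ax=np.array([.4667,.0935,0])
P=[(.031,ax+[0,0,.024],(0,255,0)),(.031,ax+[0,0,.046],(0,255,0)),(.023,ax+[0,0,.076],(255,0,0)),(.020,ax+[0,0,.089],(0,0,255)),(.011,ax+[0,0,.105],(0,0,255))]
view('side',[],'pics/s30.png',220,90,110,90,6)
view('side',P,'pics/s31.png',220,90,110,90,6)
E
```

```text
t 41.08 pos [ 649.3 -218.9  359.9] grasp [ 651.4 -218.9  205.2] jaw yaw 178.3 down [ 1.380e-02 -2.000e-04 -9.999e-01] F [-0.1 -0.7 -1.3] open 42.4 j [-0.45  0.5   0.29  1.34  0.01 -1.99]
```

View pics/s30.png

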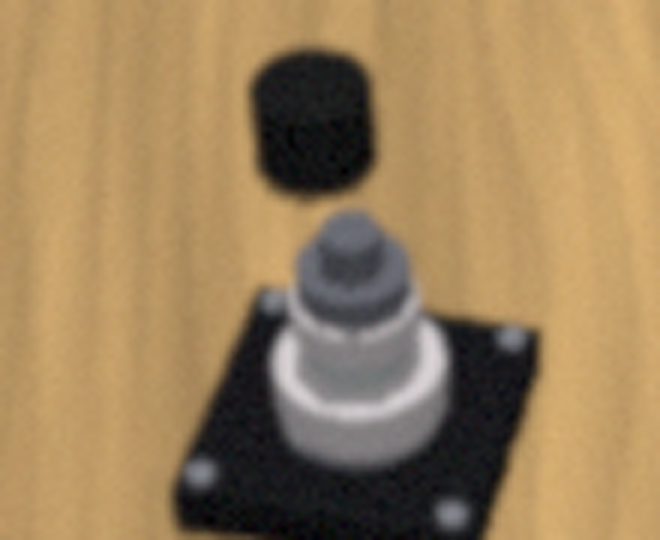

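View pics/s31.png

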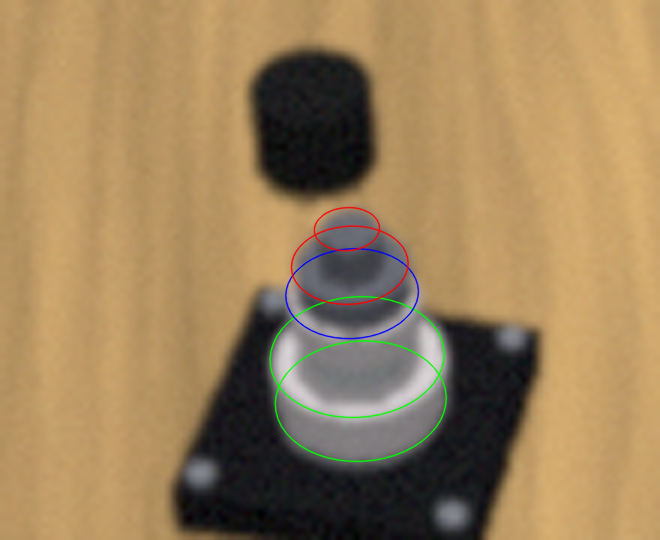

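```bash
python3 - <<'E'
from plant import arm
print(arm.hand_in())
E
```

```text
the job is handed in; nothing more can be done
None
```

I assembled the guide-roller unit and handed it in at about 41 s of the 134 s allowed. The axle stands in the pocket, and the wide white roller, the spacer, the narrow roller and the cap are on its pin in that order.

**Last checks:** With the gripper well clear, I laid outlines of the finished stack over the side and top pictures. They matched to about one camera pixel, and each part sat flat at its expected height. The force reading never went above about 4 N at the points I read it, including each time a part was set down. In the last pictures the pucks looked unmoved; I did not measure them. The orange look-alike rings were not touched.

**What disagreed:**
- **Cameras:** the side and top views differed by a steady 2 mm or so in x and y, so I used their mean.
- **Gripper opening:** it read 1 to 2.5 mm smaller than the true part diameters.
- **Tool tilt:** it drifted by up to about 1.5° over the moves. I countered that with a half turn while carrying the wide roller.

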